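Knock out the measured plugs behind the latched guard gate and case them

TASK

Empty the knock-out station: lift the gravity latch bar over its catch and swing the guard gate wide open, then push every plug right through its bore with the drift so that it drops into the catch tray behind the block, without touching a plug with the gripper while it is in the block. Lay the drift back flat on the blue mat and move all the plugs from the tray into the green case, then swing the gate fully shut and let the latch bar drop back behind its catch; leave everything else on the bench where it is.

Things in the scene. Friction and masses are not known exactly. Their poses are not given: they have to be found in the camera images.
- station: Knock-out station, fixed. Origin on the bench top under the middle of the block; x along the row of bores, y the driving direction (gate to tray), z up. Base plate 6 mm thick, x -135 to 125, y -78 to 172 mm. Aluminium block x -80 to 80, y -28 to 28, top 93 mm high, three through bores 26 mm wide along y, axes 60 mm high at x -50, 0, 50. Hinge post x 110, y -52, 14 mm thick, 112 mm high.
- tray (a point): Middle of the floor of the catch tray behind the block, 7 mm above the bench; axes as the station. Rubber-lined floor, 180 mm (x) by 135 mm (y) inside, two rubber ribs 4 mm wide and 6 mm high along y at x -25 and 25 that keep the plugs apart, blue walls up to 45 mm above the bench on three sides, the block on the fourth.
- catch (a point): Top of the tooth of the red catch, 101 mm above the bench, at station x -115, y -76; axes as the station. The tooth, 16 mm long in x and 11 mm in y, stands 14 mm up on the outer (-y) side of the resting bar; a ramp slopes from it outwards to station y -102. It sits on a dark square post, 18 mm wide, 108 mm high, at station x -115, y -44.
- gate (a joint): Guard gate angle in rad: 0 shut (against its stop), growing as the free end swings away from the block (station -x towards -y), 2.0 at the farthest; stays where it is left (hinge friction 0.1 N m). A yellow-framed clear panel 190 mm wide, 8 mm thick, from 34 to 100 mm above the bench, 10 to 200 mm from its hinge axis. Shut, it covers the bores.
- latch (a joint): Angle of the gravity latch bar on the gate in rad: 0 level and down (at rest, behind the catch when the gate is shut), growing to 0.6 as its free end is lifted; falls back by its own weight (0.12 kg). It clears the tooth of the catch from about 0.13.
- gate_hinge (a point): Point on the gate's vertical hinge axis, 60 mm above the bench; its axes turn with the gate, the gate reaching from here along its own -x.
- latch_pivot (a point): Pivot of the latch bar, on the gate's outer face 80 mm from the gate's hinge axis, 12 mm outside the gate's middle plane and 95 mm above the bench. The bar is steel, 16 mm high and 8 mm thick and reaches 165 mm from the pivot, past the gate's free end, into the catch.
- latch_tab (a point): Point to grip on the red upright lift tab on top of the latch bar, 95 mm from the pivot along the bar towards its free end and 45 mm above the bar's axis. The tab is 26 mm long along the bar, 10 mm thick across it, and its top is 21 mm above this point (bar level); pinch it across its thickness, from above. Its frame turns with the bar: x along the bar, from free end to pivot, y across.
- case_floor (a point): Middle of the inner floor of the fixed open green transport case, 5 mm above the bench; inside 230 mm (its x) by 120 mm (its y), walls 5 mm thick and 32 mm high above the bench.
- case: The green transport case; origin in its middle at bench level, axes as case_floor.
- mat: Blue mat fixed on the bench, 300 mm (its x) by 160 mm (its y) by 3 mm, where the drift lies. Origin in its middle, at bench level.
- drift: The drift, 0.22 kg: an orange square handle 70 mm long, 20 by 20 mm, and a straight steel nose 14 mm in diameter and 130 mm long. Origin in the middle of the handle (on the axis); x points along the nose, whose tip is 165 mm from the origin. Balances 20 mm in front of the origin. Lying flat on the bench, its axis is 10 mm above what it lies on.
- drift_mid (a point): Half-way along the whole length of the drift, on its axis, 65 mm in front of the middle of the handle.
- plug1: Brass plug 24 mm in diameter, 68 mm long, 0.13 kg, origin in its centre, y along its axis. If present, it starts held tight in bore 1 (station x -50 mm), standing 6 mm out of the block at both ends. A spring shoe in the bore grips it: it takes about 10 N to push along, and comes free when its tail leaves the block. Absent in some runs: then the shoe stands about 4 mm into the empty bore from above.
- plug2: Brass plug 24 mm in diameter, 68 mm long, 0.13 kg, origin in its centre, y along its axis. If present, it starts held tight in bore 2 (station x 0 mm), standing 6 mm out of the block at both ends. A spring shoe in the bore grips it: it takes about 10 N to push along, and comes free when its tail leaves the block. Absent in some runs: then the shoe stands about 4 mm into the empty bore from above.
- plug3: Brass plug 24 mm in diameter, 68 mm long, 0.13 kg, origin in its centre, y along its axis. If present, it starts held tight in bore 3 (station x 50 mm), standing 6 mm out of the block at both ends. A spring shoe in the bore grips it: it takes about 10 N to push along, and comes free when its tail leaves the block. Absent in some runs: then the shoe stands about 4 mm into the empty bore from above.
- ring_gauge: Steel ring gauge, 72 mm across, 22 mm high; not part of the job. Origin at the middle of its underside.
- step_block: Dark steel block 75 x 50 x 25 mm; not part of the job. Origin at the middle of its underside.
- mug: White mug, 80 mm across, 90 mm high; not part of the job. Origin at the middle of its underside.
- vblock: Steel V-block, 60 x 50 x 50 mm; not part of the job. Origin at the middle of its underside.
Mind the look-alikes: they are no part of the job. Leave any black look-alike of the drift alone.

How it is judged:
On the way, in this order (a step that is already met when the one before it is completed fails the run):
1. the latch bar is lifted clear of its catch while the gate is still shut (value of joint latch above 0.1 rad and value of joint gate below 0.1 rad), for 0.05 s.
2. the gate is swung wide open (over 1.2 rad) (value of joint gate above 1.2 rad), for 0.2 s.
3. every plug is out of the block on the tray side (y of each of plug1, plug2, plug3 in the frame of station above 0.045 m and height (world z) of each of plug1, plug2, plug3 below 0.052 m), for 0.2 s.
4. every plug is in the green case and the drift on the mat, while the gate is still open (x of plug1 in the frame of case between -0.12 and 0.12 m and y of plug1 in the frame of case between -0.065 and 0.065 m and height (world z) of each of plug1, plug2, plug3 below 0.035 m and linear speed of each of plug1, plug2, plug3, drift below 0.02 m/s and x of plug2 in the frame of case between -0.12 and 0.12 m and y of plug2 in the frame of case between -0.065 and 0.065 m and x of plug3 in the frame of case between -0.12 and 0.12 m and y of plug3 in the frame of case between -0.065 and 0.065 m and x of drift_mid in the frame of mat between -0.09 and 0.09 m and y of drift_mid in the frame of mat between -0.08 and 0.08 m and height (world z) of drift_mid below 0.03 m), for 0.2 s.
5. after that the gate is shut and the latch bar down behind its catch (value of joint gate below 0.03 rad and value of joint latch below 0.04 rad), for 0.2 s.
At the end, for the whole second after the job is handed in: Gate shut (under 0.03 rad), latch bar down behind its catch (under 0.04 rad); every plug at rest in the green case (centre inside its walls, under 35 mm high); drift flat at rest on the mat (mid-length within 90 mm of the mat's middle lengthwise and 80 mm across, under 30 mm high) (all of step 4 and all of step 5); the robot touches nothing.
It fails at once if the gripper touches a plug that is still in the block ((contact force between the fingers and plug1 above 1 N and y of plug1 in the frame of station below 0.06 m and height (world z) of plug1 above 0.052 m) or (contact force between the fingers and plug2 above 1 N and y of plug2 in the frame of station below 0.06 m and height (world z) of plug2 above 0.052 m) or (contact force between the fingers and plug3 above 1 N and y of plug3 in the frame of station below 0.06 m and height (world z) of plug3 above 0.052 m)).
It fails at once if a thing that is not part of the job is moved more than 40 mm (distance of any of ring_gauge, step_block, mug, vblock from where it was at the start of the episode above 0.04 m).
Of plug1, plug2, plug3 only 2 to 3 are there at a start; the rules pass over those that are not, and their reading is None.
At some moment in a run one of drift may be knocked a few centimetres aside while the robot is not near it.
Once in a run the grip may slacken for a moment while it holds something.
It also fails if it takes over 200 s, if anything falls off the work surface, if the arm or the gripper's body presses on something with over 40 N, if the wrist force passes 120 N, or if a joint passes its speed limit or range.

ROBOT

A 6-joint arm with a two-finger parallel gripper is mounted at the origin on the work surface. World frame = base frame: x ahead of the robot, y to its left, z up, the work surface at z = 0. Lengths are in m, angles in rad, forces in N, time in s.
With the tool pointing down it reaches from about 0.375 to 0.975 m from the base axis. Payload 3.8 kg.
Tool frame: the origin (TCP) lies on the centre line of the jaws, within the pads' length; the fingertips stand 17 mm ahead of it and the grasp point (between the pads) lies 2 mm behind it (bot.tip_extent is the distance from the TCP to the fingertips, in m); z points along the fingers, y is the line along which they close (so a half turn about z gives the same grasp; the last joint's range is limited). The gripper opens to 85 mm and grips with 20 to 120 N. Pads are 22 mm wide; open, the fingers measure 114 mm over their backs; the gripper's body (76 mm by 85 mm) begins 54 mm behind the grasp point. The pads swing forward as they close: fully open they stand 13 mm farther back than shut.
Start: joints at [1.261, 0.264, 1.604, -0, 1.274, -0.037], TCP at [0.182, 0.65, 0.248] pointing down, gripper open.
Joint ranges: [-2.63, 2.63], [-0.94, 2.18], [0.31, 2.57], [-1.31, 4.45], [0, 2.66], [-2.55, 2.55]. Speed limits (rad/s): [2.57, 2.57, 3.14, 3.14, 3.14, 3.14].

INTERFACE

Orientations are given as a rotation vector (axis times angle).
In Python, from workcell import readout, read_camera, finish_job, bot gives the robot as it stands.
- The arm moves only by the tool jog_arm, never from a script. Its argument "deltas" is one flat list of numbers, 7 for each row, row after row: the shift along the tool's x, y, z in m, then the turn, a rotation vector about the tool's x, y, z in degrees, then the gripper command: -1 is shut, 1 is fully open, values between are in proportion. A call has 1 to 8 rows; each row is the pose to reach, as a shift and turn from the pose commanded when the call began, along the tool's axes at that moment; what a row does not reach only later rows make up. A row lasts 1/10 s, in which the tool goes at most 50 mm and 8.59 degrees, less where a joint would pass 70% of its speed; a pose out of reach is approached as far as the arm can. A call with a gripper value outside its range is refused whole. The fingers move at their own pace and stop on an object; "squeeze" is the grip in N (left out, the last holds). Time passes only in rows, so rows that repeat a pose let the fingers close. It gives the time, the measured TCP pose, the force, the opening and the grip force at its end, in the units of the state.
- readout.read_state(): the state, without advancing time (a new reading comes with each control period).
- read_camera(name): name is "side" or "top" or "wrist"; returns a dict with "color" (384x512x3 uint8, blue, green, red), "fx", "fy", "cx", "cy" (pixels), "origin" and "attitude" of the camera in the world. Camera axes: x right, y down, z forward; pixel columns grow to the right and rows downward; lengths in m; the calibration is good to about 2 mm. A picture is of the moment at which its call begins. There is no depth.
- finish_job(): hands the job in; it is judged then, once.
The state is a dict: "time": time; "q": joint angles; "joint_vel": joint speeds; "joint_torque": joint torques, N m; "tool_pos": TCP position; "tcp_rot": TCP orientation; "wrist_force": force on the tool from outside, world axes, zero at the start; "torque": the same for the moment, N m; "width": opening from 0.0 (shut) to 1.0 (fully open); "grip_force": force on a finger pad.
Only numpy, scipy, OpenCV 4.12 (cv2) and the standard library are available. Lean on these libraries where they do the work, as an engineer would, in place of code of your own. Each camera call takes 0.05 s, during which the arm holds its last target. There are 200 camera calls.

## Working session

There is one attempt and no reset: what is moved stays moved. The work goes in short steps, Python scripts to look and compute and a tool call to move; the robot and the scene stay as the last step left them, time stands still between calls to the robot, and variables do not carry over. Pictures are saved under pics/ and viewed, at most 14 in all, crops included, and the job is handed in when it is done.

Besides the shell and the picture viewer there is one more tool, called after "Request:" in YAML: its name, and indented under it one key for each argument. jog_arm: Moves the arm, as the interface text tells. Its arguments: {"type":"object","properties":{"deltas":{"type":"array"},"squeeze":{"type":"number"}},"required":["deltas"]}

```bash
ls; mkdir -p pics; python3 - <<'E'
from workcell import readout, read_camera, bot
import cv2
print(readout.read_state())
for n in("top","side"):
    d=read_camera(n); cv2.imwrite(f"pics/{n}0.png",d["color"])
    print(n,{k:v for k,v in d.items() if k!="color"})
E
```

```text
pics
{'time': 0.0, 'q': array([ 1.26108976e+00,  2.64795044e-01,  1.60540999e+00, -1.03337939e-05,
        1.27371770e+00, -3.68975792e-02]), 'joint_vel': array([-0.00054097,  0.00015383,  0.00044019,  0.00111983, -0.00098996,
       -0.0004355 ]), 'joint_torque': array([ 8.73052322e-04, -5.15129113e+01, -3.67310750e+01,  8.08199928e-06,
        1.30066287e-02, -1.12577024e-05]), 'tool_pos': array([0.18165504, 0.64935269, 0.24691434]), 'tcp_rot': array([-0.42714139, -3.11202159,  0.00360748]), 'wrist_force': array([-0.61632956,  0.28599829, -0.47938728]), 'torque': array([-0.03290669, -0.04833867, -0.02103912]), 'grip_force': 0.0, 'width': 1.004258717579829}
top {'fx': 457.33049911247656, 'fy': 457.33049911247656, 'cx': 245.48428449941386, 'cy': 191.39158553541156, 'origin': array([ 0.33135431, -0.0090684 ,  1.2800298 ]), 'attitude': array([-2.12184472,  2.16067728, -0.20835624])}
side {'fx': 492.5916965384906, 'fy': 492.5916965384906, 'cx': 252.4219602067179, 'cy': 187.30117978127785, 'origin': array([ 0.12429308, -0.93030335,  1.10229176]), 'attitude': array([-2.33778883,  0.46397789, -0.19628878])}
```

View pics/top0.png

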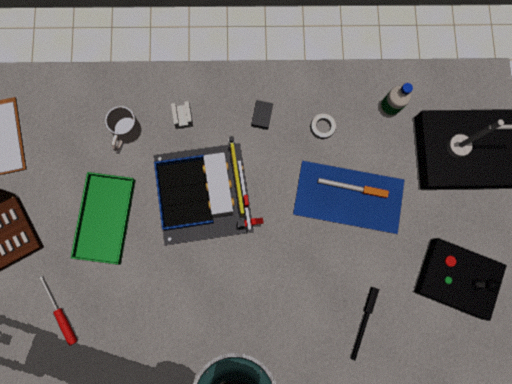

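View pics/side0.png

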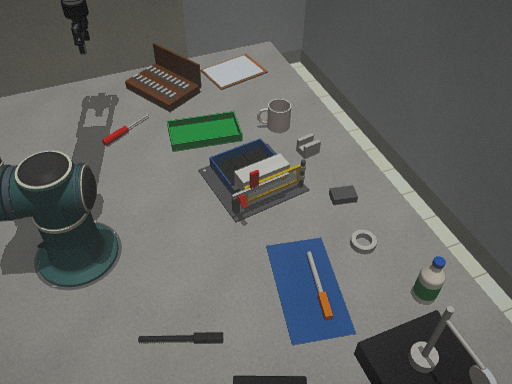

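The top picture shows the mat at (349,197), the orange drift with its handle at (376,192) and tip at (320,181), and the black look-alike at (365,322). It also shows the station at (203,193), with the gate on its right side (238,180) and the red tab and catch at (247,200) and (257,222), and the case at (104,218). Candidates for the drift are the orange one (376,192), the black look-alike (365,322) and the red screwdriver (60,320). By the description it is the orange one.

```bash
cat > h.py <<'E'
import numpy as np, cv2
from scipy.spatial.transform import Rotation as R
from scipy.optimize import least_squares
from workcell import readout, read_camera
def cam(n):
    d=read_camera(n); d["R"]=R.from_rotvec(d["attitude"]).as_matrix(); return d
def proj(d,P):
    c=(np.atleast_2d(P)-d["origin"])@d["R"]
    return np.c_[d["fx"]*c[:,0]/c[:,2]+d["cx"], d["fy"]*c[:,1]/c[:,2]+d["cy"]]
def back(d,uv,z):
    uv=np.atleast_2d(uv).astype(float)
    r=np.c_[(uv[:,0]-d["cx"])/d["fx"],(uv[:,1]-d["cy"])/d["fy"],np.ones(len(uv))]@d["R"].T
    return d["origin"]+r*((z-d["origin"][2])/r[:,2])[:,None]
def blob(d,lo,hi,roi=None,n=0):
    m=cv2.inRange(cv2.cvtColor(d["color"],cv2.COLOR_BGR2HSV),np.array(lo),np.array(hi))
    if roi is not None:
        k=np.zeros_like(m); x0,y0,x1,y1=roi; k[y0:y1,x0:x1]=255; m&=k
    c=sorted(cv2.findContours(m,cv2.RETR_EXTERNAL,cv2.CHAIN_APPROX_NONE)[0],key=cv2.contourArea)
    return c[-1-n][:,0,:], m
def rect(P):
    (c,s,a)=cv2.minAreaRect((P[:,:2]*1000).astype(np.float32)); return np.array(c)/1000,np.array(s),a
E
python3 - <<'E'
from h import *
d=cam("top")
c,_=blob(d,(100,120,60),(125,255,255),(280,140,420,250)); print("mat",rect(back(d,c,.003)))
c,_=blob(d,(55,120,50),(70,255,255),(60,160,150,280)); print("case",rect(back(d,c,.03)))
c,m=blob(d,(5,150,100),(18,255,255),(280,140,420,250)); print("handle",rect(back(d,c,.013)))
hsv=cv2.cvtColor(d["color"],cv2.COLOR_BGR2HSV)
m=cv2.inRange(hsv,np.array((0,0,110)),np.array((180,70,255)));k=np.zeros_like(m);k[165:200,300:400]=255
c=max(cv2.findContours(m&k,0,1)[0],key=cv2.contourArea)[:,0,:]; print("nose",rect(back(d,c,.013)))
a=cv2.resize(d["color"][130:250,145:270],None,fx=6,fy=6,interpolation=cv2.INTER_CUBIC)[:600,:750]
cv2.imwrite("pics/st.png",a)
s=cam("side"); cv2.imwrite("pics/st2.png",cv2.resize(s["color"][130:225,195:315],None,fx=6,fy=6,interpolation=cv2.INTER_CUBIC))
E
```

```text
mat (array([ 0.53392236, -0.33314124]), array([296.81414795, 157.39035034]), 78.3524169921875)
case (array([0.48368134, 0.35368137]), array([130.30636597, 237.20561218]), 81.38806915283203)
handle (array([ 0.54550885, -0.40710168]), array([68.15262604, 18.85042   ]), 76.72117614746094)
nose (array([ 0.609716  , -0.37846732]), array([200.70346069,  38.0224762 ]), 85.54253387451172)
```

View pics/st.png

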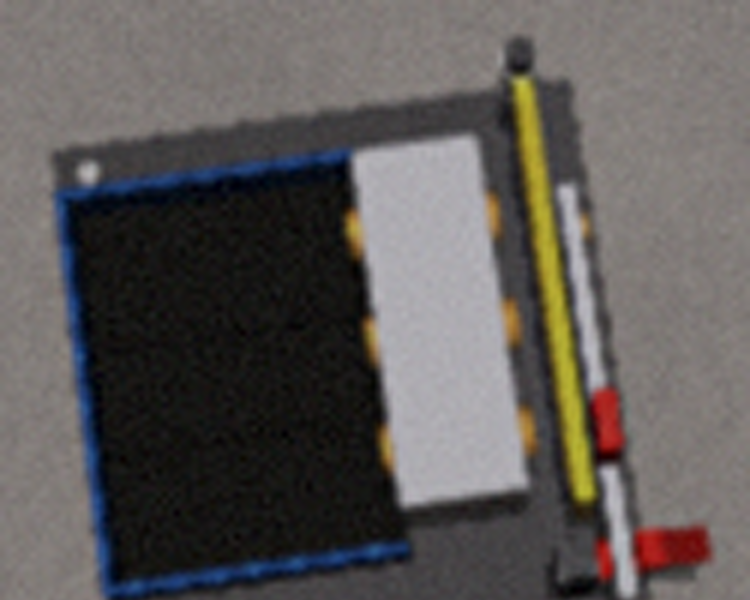

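View pics/st2.png

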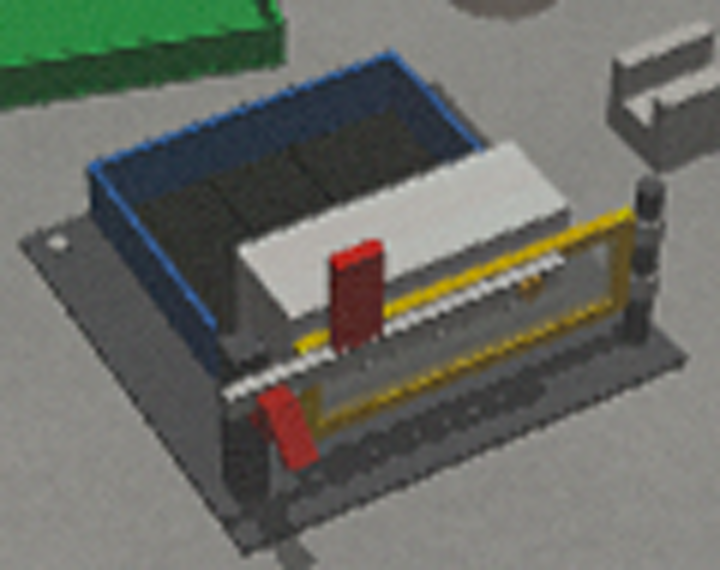

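All three plugs are present: brass ends show at both block faces in the crop. The gate is shut and the bar is behind the catch. I'll fit the station pose from the crop corners.

```bash
python3 - <<'E'
from h import *
d=cam("top"); s=cam("side")
S=np.array([(-80,28,93),(-80,-28,93),(80,-28,93),(80,28,93),(110,-52,112),(125,172,6),(125,-78,6)])/1000
U=np.array([(403,507),(528,489),(477,137),(352,152),(519,47),(53,152),(570,82)],float)
uv=np.array([145,130])+(U+.5)/6-.5
S2=np.array([(-80,-28,93),(80,-28,93),(80,28,93),(-135,-78,6),(125,-78,6)])/1000
U2=np.array([(290,317),(570,210),(517,142),(246,555),(685,360)],float)
uv2=np.array([195,130])+(U2+.5)/6-.5
def w(p,S):
    c,q=np.cos(p[2]),np.sin(p[2]); return np.c_[p[0]+c*S[:,0]-q*S[:,1],p[1]+q*S[:,0]+c*S[:,1],S[:,2]]
f1=lambda p:(proj(d,w(p,S))-uv).ravel(); f2=lambda p:(proj(s,w(p,S2))-uv2).ravel()
for f in (f1,f2,lambda p:np.r_[f1(p),f2(p)]):
    r=least_squares(f,[.5,.1,0]); print(r.x,np.degrees(r.x[2]),np.round(r.fun,1))
p=r.x
for n,P in dict(tab=(-65,-64,140),tabroot=(-65,-64,103),hinge=(110,-52,60),freeend=(-90,-52,60),catch=(-115,-76,101),b1=(-50,-34,60),b2=(0,-34,60),b3=(50,-34,60),tray=(0,100,7)).items(): print(n,w(p,np.array([P])/1000).round(4))
# drift from contour of saturated colour difference vs mat
hsv=cv2.cvtColor(d["color"],cv2.COLOR_BGR2HSV)
m=cv2.bitwise_not(cv2.inRange(hsv,np.array((95,80,30)),np.array((130,255,255))));k=np.zeros_like(m);k[172:202,312:392]=255
c=max(cv2.findContours(m&k,0,1)[0],key=cv2.contourArea)[:,0,:]; print("drift",rect(back(d,c,.013)))
E
```

```text
[0.56172808 0.03520689 0.13176353] 7.549494350428829 [-0.2  0.1  0.2 -0.1 -0.1 -0.2 -0.   0.3  0.1  0.8 -0.2 -0.1  0.2 -0.8]
[0.56198831 0.0286635  0.12675882] 7.262745627513958 [ 0.2  0.7  0.4 -0.3 -0.7  0.  -0.5 -0.5  0.6  0. ]
[0.56211466 0.03341717 0.1342131 ] 7.6898439888612415 [ 0.6 -0.1  1.  -0.3  0.5 -0.4  0.6  0.2  0.7  0.6  0.3 -0.1  0.7 -0.9
 -0.2 -0.3 -0.3 -1.5 -1.5 -1.  -0.7 -1.5 -0.1 -1.3]
tab [[ 0.5063 -0.0387  0.14  ]]
tabroot [[ 0.5063 -0.0387  0.103 ]]
hinge [[ 0.6781 -0.0034  0.06  ]]
freeend [[ 0.4799 -0.0302  0.06  ]]
catch [[ 0.4583 -0.0573  0.101 ]]
b1 [[ 0.5171 -0.007   0.06  ]]
b2 [[ 5.667e-01 -3.000e-04  6.000e-02]]
b3 [[0.6162 0.0064 0.06  ]]
tray [[0.5487 0.1325 0.007 ]]
drift (array([ 0.5593949, -0.3437757]), array([202.38348389,  24.46526337]), 77.52862548828125)
```

```bash
cat > plan.py <<'E'
import json,sys,os
from h import *
ST=np.array([.562,.034,np.radians(7.6)])
def st(x,y):  # station mm -> world m
    c,s=np.cos(ST[2]),np.sin(ST[2]); return ST[0]+(c*x-s*y)/1000, ST[1]+(s*x+c*y)/1000
def tab(g,th): # gate angle, latch angle -> x,y,z,psi
    u=95*np.cos(th)-45*np.sin(th); h=95*np.sin(th)+45*np.cos(th)
    e=np.array([-np.cos(g),-np.sin(g)]); n=np.array([np.sin(g),-np.cos(g)])
    p=np.array([110,-52])+(80+u)*e+12*n
    return (*st(*p),.095+h/1000-.002, np.degrees(ST[2]+g))
def now():
    s=readout.read_state(); x=R.from_rotvec(s["tcp_rot"]).as_matrix()[:,0]
    return np.r_[s["tool_pos"],np.degrees(np.arctan2(x[1],x[0]))]
def cmd(): return np.array(json.load(open("c.json"))) if os.path.exists("c.json") else now()
def plan(wps,c=None):
    """wps: (x,y,z,psi,grip,rows) rows per waypoint, interpolated when 'i' appended"""
    c=cmd() if c is None else c; rows=[]; p=c
    for w in wps:
        t=np.array(w[:4]); n=w[5]
        need=max(np.linalg.norm(t[:3]-p[:3])/.05,abs(t[3]-p[3])/8.5)
        n=max(n,int(np.ceil(need)))
        for k in range(1,n+1): rows.append((p+(t-p)*k/n,w[4]))
        p=t
    for i in range(0,len(rows),8):
        a=np.radians(c[3]); X=np.array([np.cos(a),np.sin(a),0]);Y=np.array([np.sin(a),-np.cos(a),0]);out=[]
        for t,g in rows[i:i+8]:
            d=t[:3]-c[:3]; v=[round(d@X,3),round(d@Y,3),round(-d[2],3)]; tz=round(2*-(t[3]-c[3]))/2
            out.append([v[0]+0,v[1]+0,v[2]+0,0,0,tz,g])
        c=np.r_[c[:3]+X*v[0]+Y*v[1]-[0,0,v[2]],c[3]-tz]
        print(json.dumps([x for r in out for x in r]).replace(".0,",",").replace(" ","").replace("-0,","0,"))
    json.dump(list(c),open("c.json","w")); print("end",c.round(4),"rows",len(rows))
E
python3 - <<'E'
from plan import *
x,y,z,p=tab(0,0); print(x,y,z,p)
plan([(x,y,.26,p,1,20)])
E
```

```text
0.5060353988601056 -0.03803445994281163 0.138 7.6
[-0.025,-0.029,-0.001,0,0,8,1,-0.05,-0.058,-0.001,0,0,15.5,1,-0.075,-0.086,-0.002,0,0,23.5,1,-0.1,-0.115,-0.002,0,0,31.5,1,-0.124,-0.144,-0.003,0,0,39,1,-0.149,-0.173,-0.004,0,0,47,1,-0.174,-0.201,-0.004,0,0,55,1,-0.199,-0.23,-0.005,0,0,62.5,1]
[-0.037,0.009,-0.001,0,0,8,1,-0.074,0.018,-0.001,0,0,16,1,-0.111,0.026,-0.002,0,0,23.5,1,-0.148,0.035,-0.002,0,0,31.5,1,-0.185,0.044,-0.003,0,0,39.5,1,-0.222,0.053,-0.004,0,0,47,1,-0.259,0.062,-0.004,0,0,55,1,-0.296,0.07,-0.005,0,0,63,1]
[-0.009,0.037,0,0,0,8,1,-0.018,0.074,-0.001,0,0,15.5,1,-0.027,0.111,-0.002,0,0,23.5,1,-0.035,0.148,-0.002,0,0,31.5,1]
end [ 0.5065 -0.0378  0.2598  7.3673] rows 20
```

Request:
jog_arm:
  deltas: [-0.025,-0.029,-0.001,0,0,8,1,-0.05,-0.058,-0.001,0,0,15.5,1,-0.075,-0.086,-0.002,0,0,23.5,1,-0.1,-0.115,-0.002,0,0,31.5,1,-0.124,-0.144,-0.003,0,0,39,1,-0.149,-0.173,-0.004,0,0,47,1,-0.174,-0.201,-0.004,0,0,55,1,-0.199,-0.23,-0.005,0,0,62.5,1]

```text
time: 1.1
tool_pos: [0.3119, 0.3735, 0.2534]
tcp_rot: [1.986, 2.434, 0.001]
wrist_force: [0.1, -0.3, -0.0]
width: 0.998
grip_force: 0.0
```

Request:
jog_arm:
  deltas: [-0.037,0.009,-0.001,0,0,8,1,-0.074,0.018,-0.001,0,0,16,1,-0.111,0.026,-0.002,0,0,23.5,1,-0.148,0.035,-0.002,0,0,31.5,1,-0.185,0.044,-0.003,0,0,39.5,1,-0.222,0.053,-0.004,0,0,47,1,-0.259,0.062,-0.004,0,0,55,1,-0.296,0.07,-0.005,0,0,63,1]

```text
time: 1.9
tool_pos: [0.4413, 0.0982, 0.2585]
tcp_rot: [2.966, 1.037, 0.001]
wrist_force: [0.1, -0.5, 0.3]
width: 0.997
grip_force: 0.0
```

Request:
jog_arm:
  deltas: [-0.009,0.037,0,0,0,8,1,-0.018,0.074,-0.001,0,0,15.5,1,-0.027,0.111,-0.002,0,0,23.5,1,-0.035,0.148,-0.002,0,0,31.5,1]

```text
time: 2.3
tool_pos: [0.507, -0.0392, 0.2607]
tcp_rot: [3.136, 0.192, 0.001]
wrist_force: [0.4, 0.4, 0.3]
width: 1.001
grip_force: 0.0
```

```bash
python3 - <<'E'
from plan import *
print(now(),readout.read_state()["q"].round(2))
d=cam("wrist"); im=d["color"].copy()
pts=[st(-65,-64)+(.161,),st(30,-64)+(.103,),st(-80,-28)+(.093,),st(80,-28)+(.093,),st(-80,28)+(.093,),st(-115,-44)+(.108,)]
for u in proj(d,np.array(pts)): cv2.circle(im,(int(u[0]),int(u[1])),3,(255,0,255),-1)
cv2.imwrite("pics/w1.png",im)
E
```

```text
[ 0.50702113 -0.03917064  0.26066854  7.01885198] [-0.13 -0.06  1.94  0.    1.26  1.32]
```

View pics/w1.png

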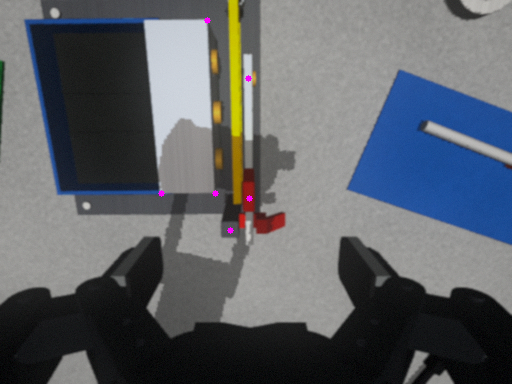

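The wrist view confirms the station fit: the projected corners fall on the block, the post and the tab at (249,198). Next I grip the tab, lift it and swing the gate.

```bash
python3 - <<'E'
from plan import *
a=tab(0,0)
plan([(*a,1,6),(*a,-1,5)]); plan([(*tab(0,t),-1,1) for t in (.06,.12,.18,.24,.27)]+[(*tab(0,.27),-1,2)])
plan([(*tab(g,.27),-1,1) for g in np.linspace(0,1.9,25)[1:]])
E
```

```text
[0,0,0.02,0,0,0,1,0,0,0.041,0,0,0,1,0,0,0.061,0,0,0,1,0,0,0.081,0,0,0,1,0,0,0.101,0,0,0,1,0,0,0.122,0,0,0,1,0,0,0.122,0,0,0,-1,0,0,0.122,0,0,0,-1]
[0,0,0,0,0,0,-1,0,0,0,0,0,0,-1,0,0,0,0,0,0,-1]
end [ 0.5065 -0.0378  0.1378  7.3673] rows 11
[0.002,0,-0.006,0,0,0,-1,0.006,0,-0.011,0,0,0,-1,0.009,0,-0.017,0,0,0,-1,0.013,0,-0.022,0,0,0,-1,0.015,0,-0.024,0,0,0,-1,0.015,0,-0.024,0,0,0,-1,0.015,0,-0.024,0,0,0,-1]
end [ 0.5213 -0.0359  0.1618  7.3673] rows 7
[0.001,0.013,0,0,0,-5,-1,0.004,0.025,0,0,0,-9.5,-1,0.007,0.037,0,0,0,-14,-1,0.012,0.049,0,0,0,-18.5,-1,0.017,0.061,0,0,0,-23,-1,0.023,0.072,0,0,0,-27.5,-1,0.031,0.082,0,0,0,-32,-1,0.038,0.092,0,0,0,-36.5,-1]
[0.002,0.013,0,0,0,-4.5,-1,0.004,0.025,0,0,0,-9,-1,0.008,0.037,0,0,0,-13.5,-1,0.012,0.049,0,0,0,-18,-1,0.017,0.061,0,0,0,-22.5,-1,0.023,0.072,0,0,0,-27,-1,0.031,0.082,0,0,0,-32,-1,0.038,0.092,0,0,0,-36.5,-1]
[0.001,0.013,0,0,0,-4.5,-1,0.004,0.026,0,0,0,-9,-1,0.007,0.038,0,0,0,-13.5,-1,0.012,0.05,0,0,0,-18,-1,0.017,0.061,0,0,0,-22.5,-1,0.023,0.072,0,0,0,-27,-1,0.03,0.083,0,0,0,-31.5,-1,0.038,0.093,0,0,0,-36,-1]
end [  0.76    -0.1403   0.1618 116.3673] rows 24
```

Request:
jog_arm:
  deltas: [0,0,0.02,0,0,0,1,0,0,0.041,0,0,0,1,0,0,0.061,0,0,0,1,0,0,0.081,0,0,0,1,0,0,0.101,0,0,0,1,0,0,0.122,0,0,0,1,0,0,0.122,0,0,0,-1,0,0,0.122,0,0,0,-1]
  squeeze: 50

```text
time: 3.15
tool_pos: [0.5063, -0.0374, 0.1383]
tcp_rot: [-3.135, -0.202, 0.001]
wrist_force: [-0.3, -0.1, 0.0]
width: 0.693
grip_force: 0.0
```

Request:
jog_arm:
  deltas: [0,0,0,0,0,0,-1,0,0,0,0,0,0,-1,0,0,0,0,0,0,-1]

```text
time: 3.45
tool_pos: [0.5074, -0.0376, 0.1395]
tcp_rot: [3.135, 0.202, 0.003]
wrist_force: [-0.6, -0.3, -0.2]
width: 0.145
grip_force: 0.0
```

Request:
jog_arm:
  deltas: [0.002,0,-0.006,0,0,0,-1,0.006,0,-0.011,0,0,0,-1,0.009,0,-0.017,0,0,0,-1,0.013,0,-0.022,0,0,0,-1,0.015,0,-0.024,0,0,0,-1,0.015,0,-0.024,0,0,0,-1,0.015,0,-0.024,0,0,0,-1]

```text
time: 4.15
tool_pos: [0.5211, -0.0357, 0.1622]
tcp_rot: [3.135, 0.202, -0.001]
wrist_force: [0.0, -1.2, -6.6]
width: 0.109
grip_force: 51.0
```

```bash
python3 - <<'E'
from plan import *
s=cam("side"); cv2.imwrite("pics/s2.png",cv2.resize(s["color"][110:225,195:315],None,fx=5,fy=5,interpolation=cv2.INTER_CUBIC))
E
```

```text
(no output)
```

View pics/s2.png

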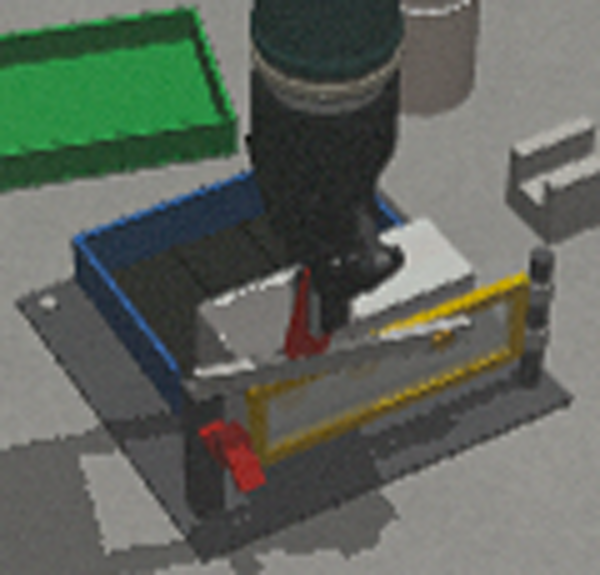

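The bar's free end (190,375) is up, well above the red catch (215,435), and the gate is still shut. Next is the swing.

Request:
jog_arm:
  deltas: [0.001,0.013,0,0,0,-5,-1,0.004,0.025,0,0,0,-9.5,-1,0.007,0.037,0,0,0,-14,-1,0.012,0.049,0,0,0,-18.5,-1,0.017,0.061,0,0,0,-23,-1,0.023,0.072,0,0,0,-27.5,-1,0.031,0.082,0,0,0,-32,-1,0.038,0.092,0,0,0,-36.5,-1]

```text
time: 5.0
tool_pos: [0.5709, -0.1225, 0.1622]
tcp_rot: [-2.913, -1.177, 0.001]
wrist_force: [1.8, 1.1, -7.2]
width: 0.113
grip_force: 50.9
```

Request:
jog_arm:
  deltas: [0.002,0.013,0,0,0,-4.5,-1,0.004,0.025,0,0,0,-9,-1,0.008,0.037,0,0,0,-13.5,-1,0.012,0.049,0,0,0,-18,-1,0.017,0.061,0,0,0,-22.5,-1,0.023,0.072,0,0,0,-27,-1,0.031,0.082,0,0,0,-32,-1,0.038,0.092,0,0,0,-36.5,-1]

```text
time: 5.8
tool_pos: [0.6629, -0.163, 0.1624]
tcp_rot: [2.397, 2.029, -0.0]
wrist_force: [1.1, -1.4, -6.4]
width: 0.11
grip_force: 51.2
```

Request:
jog_arm:
  deltas: [0.001,0.013,0,0,0,-4.5,-1,0.004,0.026,0,0,0,-9,-1,0.007,0.038,0,0,0,-13.5,-1,0.012,0.05,0,0,0,-18,-1,0.017,0.061,0,0,0,-22.5,-1,0.023,0.072,0,0,0,-27,-1,0.03,0.083,0,0,0,-31.5,-1,0.038,0.093,0,0,0,-36,-1]

```text
time: 6.6
tool_pos: [0.7611, -0.1407, 0.1627]
tcp_rot: [1.652, 2.67, -0.0]
wrist_force: [0.0, -2.7, -4.0]
width: 0.109
grip_force: 53.0
```

```bash
python3 - <<'E'
from plan import *
print(now(),cmd())
s=cam("side"); cv2.imwrite("pics/s3.png",cv2.resize(s["color"][110:350,195:395],None,fx=2.4,fy=2.4,interpolation=cv2.INTER_CUBIC))
E
```

```text
[  0.76107326  -0.14071502   0.16272091 116.53124709] [  0.76002309  -0.14033194   0.16176285 116.36730227]
```

View pics/s3.png

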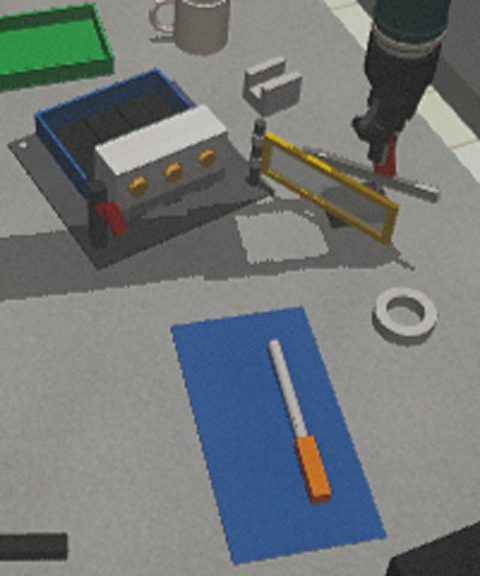

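```bash
python3 - <<'E'
from plan import *
from workcell import bot; print(bot.tip_extent)
a=tab(1.9,.04)
plan([(*tab(1.9,.15),-1,3),(*a,-1,3),(*a,.6,2),(a[0],a[1],.25,a[3],.6,6),(.53,-.40,.25,77.6,.6,10)])
E
```

```text
0.017
[-0.003,0,0.003,0,0,0,-1,-0.005,0,0.007,0,0,0,-1,-0.008,0,0.01,0,0,0,-1,-0.01,0,0.013,0,0,0,-1,-0.012,0,0.017,0,0,0,-1,-0.014,0,0.02,0,0,0,-1,-0.014,0,0.02,0,0,0,0.6,-0.014,0,0.02,0,0,0,0.6]
[0,0,-0.018,0,0,0,0.6,0,0,-0.036,0,0,0,0.6,0,0,-0.054,0,0,0,0.6,0,0,-0.072,0,0,0,0.6,0,0,-0.09,0,0,0,0.6,0,0,-0.108,0,0,0,0.6,-0.011,-0.032,-0.108,0,0,4,0.6,-0.023,-0.065,-0.108,0,0,7.5,0.6]
[-0.016,-0.03,0,0,0,4,0.6,-0.031,-0.06,0,0,0,8,0.6,-0.047,-0.09,0,0,0,12,0.6,-0.063,-0.121,0,0,0,15.5,0.6,-0.079,-0.151,0,0,0,19.5,0.6,-0.095,-0.181,0,0,0,23.5,0.6,-0.11,-0.212,0,0,0,27.5,0.6,-0.126,-0.242,0,0,0,31.5,0.6]
end [ 0.53   -0.3998  0.2498 77.3673] rows 24
```

Request:
jog_arm:
  deltas: [-0.003,0,0.003,0,0,0,-1,-0.005,0,0.007,0,0,0,-1,-0.008,0,0.01,0,0,0,-1,-0.01,0,0.013,0,0,0,-1,-0.012,0,0.017,0,0,0,-1,-0.014,0,0.02,0,0,0,-1,-0.014,0,0.02,0,0,0,0.6,-0.014,0,0.02,0,0,0,0.6]

```text
time: 7.45
tool_pos: [0.7661, -0.153, 0.1416]
tcp_rot: [-1.657, -2.669, 0.0]
wrist_force: [-0.0, -0.0, 0.3]
width: 0.438
grip_force: 0.0
```

Request:
jog_arm:
  deltas: [0,0,-0.018,0,0,0,0.6,0,0,-0.036,0,0,0,0.6,0,0,-0.054,0,0,0,0.6,0,0,-0.072,0,0,0,0.6,0,0,-0.09,0,0,0,0.6,0,0,-0.108,0,0,0,0.6,-0.011,-0.032,-0.108,0,0,4,0.6,-0.023,-0.065,-0.108,0,0,7.5,0.6]

```text
time: 8.25
tool_pos: [0.719, -0.2017, 0.2527]
tcp_rot: [1.826, 2.553, 0.001]
wrist_force: [-0.3, -0.7, 0.1]
width: 0.799
grip_force: 0.0
```

Request:
jog_arm:
  deltas: [-0.016,-0.03,0,0,0,4,0.6,-0.031,-0.06,0,0,0,8,0.6,-0.047,-0.09,0,0,0,12,0.6,-0.063,-0.121,0,0,0,15.5,0.6,-0.079,-0.151,0,0,0,19.5,0.6,-0.095,-0.181,0,0,0,23.5,0.6,-0.11,-0.212,0,0,0,27.5,0.6,-0.126,-0.242,0,0,0,31.5,0.6]

```text
time: 9.05
tool_pos: [0.5291, -0.4005, 0.2515]
tcp_rot: [2.454, 1.96, 0.0]
wrist_force: [-0.3, -0.2, -1.0]
width: 0.796
grip_force: 0.0
```

```bash
cat >> h.py <<'E'
def drift(d,z=.013,zt=.013):
    """handle blob -> handle centre and axis angle (deg, towards nose) using wrist/any camera"""
    hsv=cv2.cvtColor(d["color"],cv2.COLOR_BGR2HSV)
    m=cv2.inRange(hsv,np.array((5,150,80)),np.array((20,255,255)))
    c=max(cv2.findContours(m,0,1)[0],key=cv2.contourArea)[:,0,:]
    r=rect(back(d,c,z)); return r, c.mean(0)
E
python3 - <<'E'
from plan import *
print(now())
d=cam("wrist"); print(drift(d,.023)); t=cam("top"); print(drift(t,.023))
cv2.imwrite("pics/w2.png",d["color"])
E
```

```text
[ 0.52908069 -0.40051827  0.25148527 77.20956059]
((array([ 0.54485706, -0.405228  ]), array([68.10861969, 18.5749855 ]), 76.91319274902344), array([263.84210526, 167.29323308]))
((array([0.4500582 , 0.61202991]), array([155.91705322, 110.74717712]), 28.79584503173828), array([ 14.54570637, 231.72299169]))
```

View pics/w2.png

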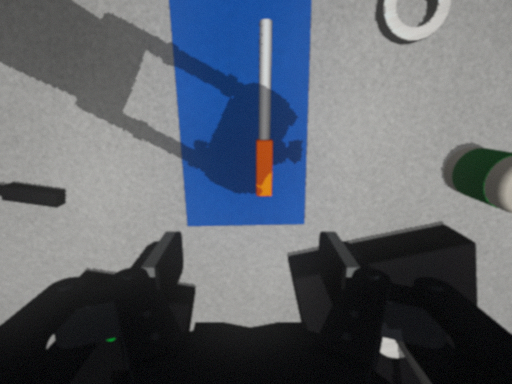

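The wrist view shows the drift lying undisturbed, with the handle at (264,168) and the tip at (265,20), nose pointing to the station. I'll grip it 15 mm ahead of the handle's middle.

```bash
python3 - <<'E'
from plan import *
a=(.5483,-.391); p=77
plan([(*a,.10,p,.0,6),(*a,.022,p,.0,6),(*a,.022,p,-1,4)])
plan([(*a,.10,p,-1,6),(*a,.10,p,-1,2)])
E
```

```text
[0.002,0.003,0.025,0,0,0,0,0.004,0.005,0.05,0,0,0,0,0.006,0.008,0.075,0,0,0,0,0.008,0.011,0.1,0,0,0,0,0.011,0.013,0.125,0,0,0.5,0,0.013,0.016,0.15,0,0,0.5,0,0.013,0.016,0.163,0,0,0.5,0,0.013,0.016,0.176,0,0,0.5,0.0]
[0,0,0.013,0,0,0,0,0,0,0.026,0,0,0,0,0,0,0.039,0,0,0,0,0,0,0.052,0,0,0,0,0,0,0.052,0,0,0,-1,0,0,0.052,0,0,0,-1,0,0,0.052,0,0,0,-1,0,0,0.052,0,0,0,-1]
end [ 5.48400e-01 -3.90700e-01  2.18000e-02  7.68673e+01] rows 16
[0,0,-0.013,0,0,0,-1,0,0,-0.026,0,0,0,-1,0,0,-0.039,0,0,0,-1,0,0,-0.052,0,0,0,-1,0,0,-0.065,0,0,0,-1,0,0,-0.078,0,0,0,-1,0,0,-0.078,0,0,0,-1,0,0,-0.078,0,0,0,-1]
end [ 0.5484 -0.3907  0.0998 76.8673] rows 8
```

Request:
jog_arm:
  deltas: [0.002,0.003,0.025,0,0,0,0,0.004,0.005,0.05,0,0,0,0,0.006,0.008,0.075,0,0,0,0,0.008,0.011,0.1,0,0,0,0,0.011,0.013,0.125,0,0,0.5,0,0.013,0.016,0.15,0,0,0.5,0,0.013,0.016,0.163,0,0,0.5,0,0.013,0.016,0.176,0,0,0.5,0]

```text
time: 9.95
tool_pos: [0.5491, -0.3901, 0.074]
tcp_rot: [2.46, 1.954, 0.0]
wrist_force: [-0.2, -0.2, -0.4]
width: 0.5
grip_force: 0.0
```

Request:
jog_arm:
  deltas: [0,0,0.013,0,0,0,0,0,0,0.026,0,0,0,0,0,0,0.039,0,0,0,0,0,0,0.052,0,0,0,0,0,0,0.052,0,0,0,-1,0,0,0.052,0,0,0,-1,0,0,0.052,0,0,0,-1,0,0,0.052,0,0,0,-1]
  squeeze: 80

```text
time: 10.75
tool_pos: [0.5485, -0.3904, 0.0225]
tcp_rot: [2.461, 1.953, -0.0]
wrist_force: [0.1, 0.3, -2.5]
width: 0.215
grip_force: 80.4
```

Request:
jog_arm:
  deltas: [0,0,-0.013,0,0,0,-1,0,0,-0.026,0,0,0,-1,0,0,-0.039,0,0,0,-1,0,0,-0.052,0,0,0,-1,0,0,-0.065,0,0,0,-1,0,0,-0.078,0,0,0,-1,0,0,-0.078,0,0,0,-1,0,0,-0.078,0,0,0,-1]

```text
time: 11.55
tool_pos: [0.5488, -0.3906, 0.1009]
tcp_rot: [2.46, 1.952, 0.0]
wrist_force: [0.2, -0.3, -2.6]
width: 0.212
grip_force: 80.6
```

```bash
python3 - <<'E'
from plan import *
a=st(0,-215)
plan([(*a,.10,97.6,-1,10),(*a,.069,97.6,-1,4),(*a,.069,97.6,-1,2)])
E
```

```text
[0.022,-0.001,0,0,0,-2,-1,0.043,-0.001,0,0,0,-4,-1,0.065,-0.002,0,0,0,-6,-1,0.086,-0.003,0,0,0,-8.5,-1,0.108,-0.004,0,0,0,-10.5,-1,0.129,-0.004,0,0,0,-12.5,-1,0.151,-0.005,0,0,0,-14.5,-1,0.172,-0.006,0,0,0,-16.5,-1]
[0.021,0.006,0,0,0,-2,-1,0.042,0.011,0,0,0,-4,-1,0.042,0.011,0.008,0,0,-4,-1,0.042,0.011,0.015,0,0,-4,-1,0.042,0.011,0.023,0,0,-4,-1,0.042,0.011,0.031,0,0,-4,-1,0.042,0.011,0.031,0,0,-4,-1,0.042,0.011,0.031,0,0,-4,-1]
end [ 5.90200e-01 -1.79200e-01  6.88000e-02  9.73673e+01] rows 16
```

Request:
jog_arm:
  deltas: [0.022,-0.001,0,0,0,-2,-1,0.043,-0.001,0,0,0,-4,-1,0.065,-0.002,0,0,0,-6,-1,0.086,-0.003,0,0,0,-8.5,-1,0.108,-0.004,0,0,0,-10.5,-1,0.129,-0.004,0,0,0,-12.5,-1,0.151,-0.005,0,0,0,-14.5,-1,0.172,-0.006,0,0,0,-16.5,-1]

```text
time: 12.35
tool_pos: [0.5813, -0.2185, 0.0993]
tcp_rot: [-2.149, -2.288, 0.0]
wrist_force: [-0.7, 1.1, -2.6]
width: 0.208
grip_force: 80.7
```

Request:
jog_arm:
  deltas: [0.021,0.006,0,0,0,-2,-1,0.042,0.011,0,0,0,-4,-1,0.042,0.011,0.008,0,0,-4,-1,0.042,0.011,0.015,0,0,-4,-1,0.042,0.011,0.023,0,0,-4,-1,0.042,0.011,0.031,0,0,-4,-1,0.042,0.011,0.031,0,0,-4,-1,0.042,0.011,0.031,0,0,-4,-1]

```text
time: 13.15
tool_pos: [0.5898, -0.1794, 0.0686]
tcp_rot: [-2.074, -2.358, 0.001]
wrist_force: [-0.2, -0.9, -2.8]
width: 0.214
grip_force: 80.7
```

```bash
python3 - <<'E'
from plan import *
print(now())
a=R.from_euler("z",ST[2]).as_matrix()
n=now(); ax=np.array([np.cos(np.radians(n[3])),np.sin(np.radians(n[3])),0])
tip=n[:3]+ax*.150-[0,0,.009]; root=n[:3]+ax*.020-[0,0,.009]
w=cam("wrist"); s=cam("side"); out=[]
b=np.array([st(x,-34)+(.06,) for x in(-50,0,50)])
for d,nm in((w,"w"),(s,"s")):
    im=cv2.resize(d["color"],None,fx=3,fy=3,interpolation=cv2.INTER_CUBIC)
    for u in (proj(d,np.r_[[tip,root],b])+.5)*3-.5: cv2.drawMarker(im,(int(u[0]),int(u[1])),(255,0,255),cv2.MARKER_CROSS,12,1)
    u=(proj(d,tip)[0]*3).astype(int); print(nm,proj(d,np.r_[[tip,root],b]).round(1).tolist())
    y0=max(0,u[1]-200);x0=max(0,u[0]-200); out.append(im[y0:y0+400,x0:x0+400]); print(x0,y0)
h=min(o.shape[0] for o in out); cv2.imwrite("pics/tip.png",np.hstack([o[:h] for o in out]))
E
```

```text
[ 5.89763581e-01 -1.79427904e-01  6.86117175e-02  9.73167316e+01]
w [[249.4, -122.6], [249.9, 213.4], [100.0, -238.0], [248.7, -239.5], [397.9, -240.9]]
548 0
s [[272.6, 188.1], [297.1, 217.5], [252.5, 187.5], [267.1, 181.5], [281.3, 175.6]]
617 364
```

View pics/tip.png

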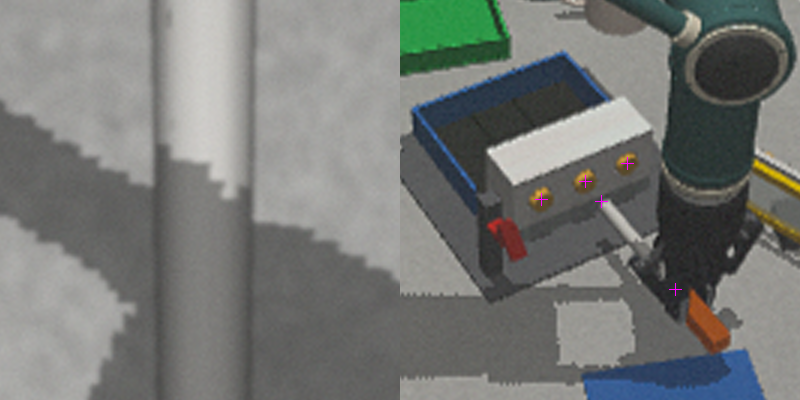

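The side view shows the nose tip at (606,204), level with and in line with the middle plug at (586,182), within about 2 mm of the prediction. I'll push plug 2.

```bash
python3 - <<'E'
from plan import *
plan([(*st(0,-180),.0695,97.6,-1,4),(*st(0,-110),.0695,97.6,-1,12)])
E
```

```text
[0.009,0,0,0,0,0,-1,0.018,0,0,0,0,0,-1,0.026,0,-0.001,0,0,0,-1,0.035,0,-0.001,0,0,0,-1,0.041,0,-0.001,0,0,0,-1,0.047,0,-0.001,0,0,0,-1,0.053,0,-0.001,0,0,0,-1,0.058,0,-0.001,0,0,0,-1]
[0.006,0,0,0,0,0,-1,0.012,0,0,0,0,0,-1,0.018,0,0,0,0,0,-1,0.024,0,0,0,0,0,-1,0.03,0,0,0,0,0,-1,0.035,0,0,0,0,0,-1,0.041,0,0,0,0,0,-1,0.047,0,0,0,0,0,-1]
end [ 5.76700e-01 -7.51000e-02  6.98000e-02  9.73673e+01] rows 16
```

Request:
jog_arm:
  deltas: [0.009,0,0,0,0,0,-1,0.018,0,0,0,0,0,-1,0.026,0,-0.001,0,0,0,-1,0.035,0,-0.001,0,0,0,-1,0.041,0,-0.001,0,0,0,-1,0.047,0,-0.001,0,0,0,-1,0.053,0,-0.001,0,0,0,-1,0.058,0,-0.001,0,0,0,-1]

```text
time: 14.05
tool_pos: [0.5839, -0.1236, 0.0714]
tcp_rot: [2.068, 2.358, -0.003]
wrist_force: [-0.5, -11.1, -2.4]
width: 0.21
grip_force: 80.7
```

Request:
jog_arm:
  deltas: [0.006,0,0,0,0,0,-1,0.012,0,0,0,0,0,-1,0.018,0,0,0,0,0,-1,0.024,0,0,0,0,0,-1,0.03,0,0,0,0,0,-1,0.035,0,0,0,0,0,-1,0.041,0,0,0,0,0,-1,0.047,0,0,0,0,0,-1]

```text
time: 14.85
tool_pos: [0.5768, -0.0741, 0.0705]
tcp_rot: [2.073, 2.36, 0.0]
wrist_force: [0.8, -2.4, -1.2]
width: 0.211
grip_force: 80.8
```

```bash
python3 - <<'E'
from plan import *
print(now(),cmd())
t=cam("top"); s=cam("side")
a=cv2.resize(t["color"][135:250,140:275],None,fx=3.2,fy=3.2,interpolation=cv2.INTER_CUBIC);b=cv2.resize(s["color"][130:245,195:315],None,fx=3.2,fy=3.2,interpolation=cv2.INTER_CUBIC)
cv2.imwrite("pics/p2.png",np.hstack([a,b])[:, :800])
plan([(*st(0,-215),.0695,97.6,-1,8),(*st(50,-215),.0695,97.6,-1,4),(*st(50,-180),.0695,97.6,-1,4),(*st(50,-110),.0695,97.6,-1,12)])
E
```

```text
[ 5.76835892e-01 -7.41084104e-02  7.05088856e-02  9.73867077e+01] [ 5.76708410e-01 -7.50803912e-02  6.97628451e-02  9.73673023e+01]
[-0.013,0,0,0,0,0,-1,-0.026,0,0,0,0,0,-1,-0.039,0,0,0,0,0,-1,-0.052,0,0,0,0,0,-1,-0.066,0,0,0,0,0,-1,-0.079,0,0,0,0,0,-1,-0.092,0,0,0,0,0,-1,-0.105,0,0,0,0,0,-1]
[0,0.013,0,0,0,0,-1,0,0.025,0,0,0,0,-1,0,0.038,0,0,0,0,-1,0,0.05,0,0,0,0,-1,0.009,0.05,0,0,0,0,-1,0.018,0.05,0,0,0,0,-1,0.027,0.05,0,0,0,0,-1,0.035,0.05,0,0,0,0,-1]
[0.006,0,0,0,0,0,-1,0.012,0,0,0,0,0,-1,0.018,0,0,0,0,0,-1,0.024,0,0,0,0,0,-1,0.029,0,0,0,0,0,-1,0.035,0,0,0,0,0,-1,0.041,0,0,0,0,0,-1,0.047,0,0,0,0,0,-1]
[0.006,0,0,0,0,0,-1,0.012,0,0,0,0,0,-1,0.017,0,0,0,0,0,-1,0.023,0,0,0,0,0,-1]
end [ 6.26300e-01 -6.87000e-02  6.98000e-02  9.73673e+01] rows 28
```

View pics/p2.png

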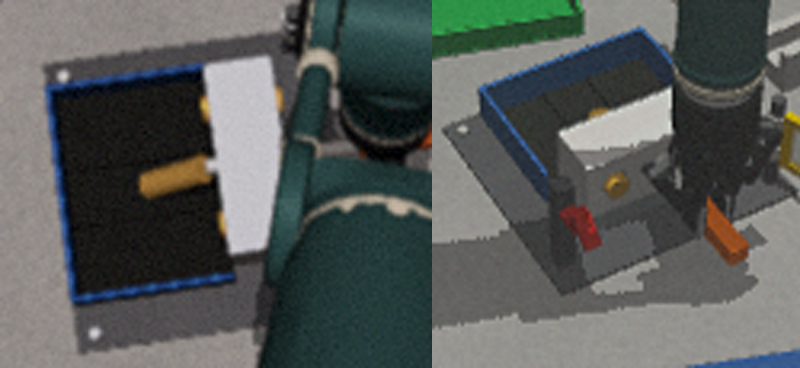

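Plug 2 is out and lies in the tray (top view, 175,178), with the nose tip showing behind it. Plug 3 is next.

Request:
jog_arm:
  deltas: [-0.013,0,0,0,0,0,-1,-0.026,0,0,0,0,0,-1,-0.039,0,0,0,0,0,-1,-0.052,0,0,0,0,0,-1,-0.066,0,0,0,0,0,-1,-0.079,0,0,0,0,0,-1,-0.092,0,0,0,0,0,-1,-0.105,0,0,0,0,0,-1]

```text
time: 15.75
tool_pos: [0.5903, -0.1802, 0.0702]
tcp_rot: [-2.074, -2.359, 0.0]
wrist_force: [-0.3, 0.4, -3.3]
width: 0.214
grip_force: 80.7
```

Request:
jog_arm:
  deltas: [0,0.013,0,0,0,0,-1,0,0.025,0,0,0,0,-1,0,0.038,0,0,0,0,-1,0,0.05,0,0,0,0,-1]

```text
time: 16.15
tool_pos: [0.6414, -0.1718, 0.0703]
tcp_rot: [2.073, 2.36, 0.001]
wrist_force: [-0.8, 0.5, -2.7]
width: 0.214
grip_force: 80.7
```

```bash
python3 - <<'E'
from plan import *
s=cam("side"); t=cam("top")
a=cv2.resize(t["color"][135:250,140:275],None,fx=3.2,fy=3.2,interpolation=cv2.INTER_CUBIC);b=cv2.resize(s["color"][130:245,195:315],None,fx=3.2,fy=3.2,interpolation=cv2.INTER_CUBIC)
cv2.imwrite("pics/p3a.png",np.hstack([a,b])[:, :800])
c=cmd(); q=np.r_[st(50,-215),.0698,97.3673]
plan([(*st(50,-180),.0698,97.37,-1,4),(*st(50,-110),.0698,97.37,-1,12)],q)
E
```

```text
[0.009,0,0,0,0,0,-1,0.017,0,0,0,0,0,-1,0.026,0,0,0,0,0,-1,0.035,0,0,0,0,0,-1,0.041,0,0,0,0,0,-1,0.047,0,0,0,0,0,-1,0.052,0,0,0,0,0,-1,0.058,0,0,0,0,0,-1]
[0.006,0,0,0,0,0,-1,0.012,0,0,0,0,0,-1,0.018,0,0,0,0,0,-1,0.024,0,0,0,0,0,-1,0.029,0,0,0,0,0,-1,0.035,0,0,0,0,0,-1,0.041,0,0,0,0,0,-1,0.047,0,0,0,0,0,-1]
end [ 6.26500e-01 -6.84000e-02  6.98000e-02  9.73673e+01] rows 16
```

View pics/p3a.png

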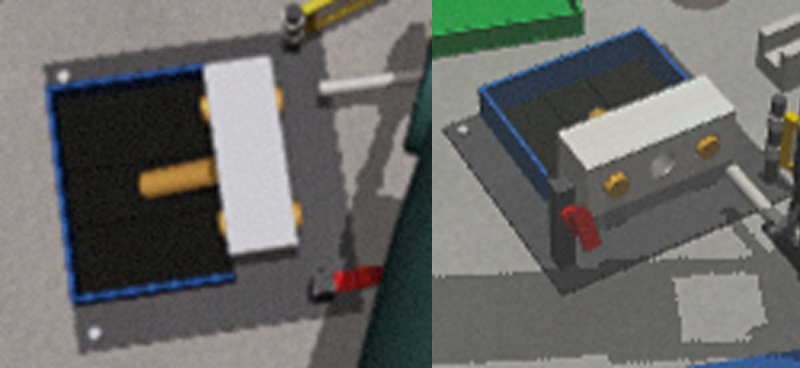

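Bore 2 is empty now and the tip is aligned with plug 3 (side view: tip (733,172), plug (708,147)).

Request:
jog_arm:
  deltas: [0.009,0,0,0,0,0,-1,0.017,0,0,0,0,0,-1,0.026,0,0,0,0,0,-1,0.035,0,0,0,0,0,-1,0.041,0,0,0,0,0,-1,0.047,0,0,0,0,0,-1,0.052,0,0,0,0,0,-1,0.058,0,0,0,0,0,-1]

```text
time: 17.05
tool_pos: [0.6328, -0.1176, 0.0711]
tcp_rot: [2.069, 2.357, -0.004]
wrist_force: [0.0, -10.4, -2.1]
width: 0.213
grip_force: 80.6
```

Request:
jog_arm:
  deltas: [0.006,0,0,0,0,0,-1,0.012,0,0,0,0,0,-1,0.018,0,0,0,0,0,-1,0.024,0,0,0,0,0,-1,0.029,0,0,0,0,0,-1,0.035,0,0,0,0,0,-1,0.041,0,0,0,0,0,-1,0.047,0,0,0,0,0,-1]

```text
time: 17.85
tool_pos: [0.6261, -0.0676, 0.0704]
tcp_rot: [-2.074, -2.36, -0.0]
wrist_force: [1.0, -0.6, -1.2]
width: 0.209
grip_force: 80.7
```

```bash
python3 - <<'E'
from plan import *
print(now(),cmd())
def pl():
  t=cam("top"); 
  hsv=cv2.cvtColor(t["color"],cv2.COLOR_BGR2HSV); m=cv2.inRange(hsv,np.array((10,90,60)),np.array((25,255,255)))
  k=np.zeros_like(m);k[150:245,155:225]=255
  for c in cv2.findContours(m&k,0,1)[0]:
    if cv2.contourArea(c)>8: print(cv2.contourArea(c),c[:,0].min(0),c[:,0].max(0),rect(back(t,c[:,0],.031)))
pl()
z=.0695
plan([(*st(50,-215),z,97.5,-1,8),(*st(-50,-215),z,97.5,-1,8)])
plan([(*st(-50,-180),z,97.5,-1,4),(*st(-50,-110),z,97.5,-1,12)])
E
```

```text
[ 6.26128294e-01 -6.76316833e-02  7.04423691e-02  9.73717950e+01] [ 6.26531792e-01 -6.83653484e-02  6.98000000e-02  9.73673000e+01]
186.5 [183 184] [207 196] (array([0.55432629, 0.10139407]), array([25.01874542, 68.08604431]), 11.3761568069458)
161.0 [180 165] [203 178] (array([0.60452173, 0.11109704]), array([24.4219017 , 62.32555389]), 18.02600860595703)
[-0.013,0,0,0,0,0,-1,-0.026,0,0,0,0,0,-1,-0.039,0,0,0,0,0,-1,-0.053,0,0,0,0,0,-1,-0.066,0,0,0,0,0,-1,-0.079,0,0,0,0,0,-1,-0.092,0,0,0,0,0,-1,-0.105,0,0,0,0,0,-1]
[0,-0.012,0,0,0,0,-1,0,-0.025,0,0,0,0,-1,0,-0.037,0,0,0,0,-1,0,-0.05,0,0,0,0,-1,0,-0.062,0,0,0,0,-1,0,-0.075,0,0,0,0,-1,0,-0.087,0,0,0,0,-1,0,-0.1,0,0,0,0,-1]
end [ 5.40800e-01 -1.85300e-01  6.98000e-02  9.73673e+01] rows 16
[0.009,0,0,0,0,0,-1,0.017,0,0,0,0,0,-1,0.026,0,0,0,0,0,-1,0.035,0,0,0,0,0,-1,0.04,0,0,0,0,0,-1,0.046,0,0,0,0,0,-1,0.052,0,0,0,0,0,-1,0.058,0,0,0,0,0,-1]
[0.006,0,0,0,0,0,-1,0.012,0,0,0,0,0,-1,0.017,0,0,0,0,0,-1,0.023,0,0,0,0,0,-1,0.029,0,0,0,0,0,-1,0.035,0,0,0,0,0,-1,0.041,0,0,0,0,0,-1,0.047,0,0,0,0,0,-1]
end [ 5.27400e-01 -8.12000e-02  6.98000e-02  9.73673e+01] rows 16
```

Request:
jog_arm:
  deltas: [-0.013,0,0,0,0,0,-1,-0.026,0,0,0,0,0,-1,-0.039,0,0,0,0,0,-1,-0.053,0,0,0,0,0,-1,-0.066,0,0,0,0,0,-1,-0.079,0,0,0,0,0,-1,-0.092,0,0,0,0,0,-1,-0.105,0,0,0,0,0,-1]

```text
time: 18.7
tool_pos: [0.6399, -0.1738, 0.0702]
tcp_rot: [-2.074, -2.359, 0.0]
wrist_force: [0.1, 0.0, -2.4]
width: 0.215
grip_force: 80.7
```

Request:
jog_arm:
  deltas: [0,-0.012,0,0,0,0,-1,0,-0.025,0,0,0,0,-1,0,-0.037,0,0,0,0,-1,0,-0.05,0,0,0,0,-1,0,-0.062,0,0,0,0,-1,0,-0.075,0,0,0,0,-1,0,-0.087,0,0,0,0,-1,0,-0.1,0,0,0,0,-1]

```text
time: 19.5
tool_pos: [0.5398, -0.1854, 0.0705]
tcp_rot: [2.074, 2.36, 0.0]
wrist_force: [0.3, 0.3, -2.6]
width: 0.214
grip_force: 80.6
```

```bash
python3 - <<'E'
from plan import *
n=now();print(n)
ax=np.array([np.cos(np.radians(n[3])),np.sin(np.radians(n[3])),0]); tip=n[:3]+ax*.150-[0,0,.009]
s=cam("side"); t=cam("top"); o=[]
for d in(t,s):
    im=cv2.resize(d["color"],None,fx=4,fy=4,interpolation=cv2.INTER_CUBIC)
    u=((proj(d,np.array([tip,st(-50,-34)+(.06,)]))+.5)*4).astype(int)
    for q in u: cv2.drawMarker(im,tuple(map(int,q)),(255,0,255),0,10,1)
    x,y=u[0]; o.append(im[y-180:y+180,x-200:x+200])
cv2.imwrite("pics/p1a.png",np.hstack(o))
E
```

```text
[ 5.39772912e-01 -1.85416478e-01  7.04587805e-02  9.73821676e+01]
```

View pics/p1a.png

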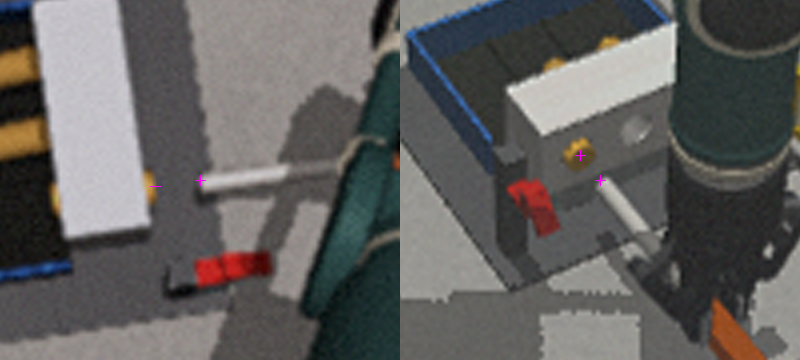

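The nose is still held straight, with the tip at (203,183) in the top view, and plugs 2 and 3 lie in the tray. I'll push plug 1.

Request:
jog_arm:
  deltas: [0.009,0,0,0,0,0,-1,0.017,0,0,0,0,0,-1,0.026,0,0,0,0,0,-1,0.035,0,0,0,0,0,-1,0.04,0,0,0,0,0,-1,0.046,0,0,0,0,0,-1,0.052,0,0,0,0,0,-1,0.058,0,0,0,0,0,-1]

```text
time: 20.4
tool_pos: [0.5347, -0.1298, 0.0712]
tcp_rot: [2.068, 2.358, -0.003]
wrist_force: [1.1, -9.8, -2.6]
width: 0.209
grip_force: 80.7
```

Request:
jog_arm:
  deltas: [0.006,0,0,0,0,0,-1,0.012,0,0,0,0,0,-1,0.017,0,0,0,0,0,-1,0.023,0,0,0,0,0,-1,0.029,0,0,0,0,0,-1,0.035,0,0,0,0,0,-1,0.041,0,0,0,0,0,-1,0.047,0,0,0,0,0,-1]

```text
time: 21.2
tool_pos: [0.5271, -0.0803, 0.0702]
tcp_rot: [-2.073, -2.36, -0.0]
wrist_force: [-0.9, -0.9, -1.4]
width: 0.209
grip_force: 80.7
```

```bash
python3 - <<'E'
from plan import *
print(now())
z=.0698
a=(.535,-.405)
plan([(*st(-50,-222),z,97.4,-1,8),(.535,-.30,.09,88,-1,4),(*a,.09,77.6,-1,4)])
plan([(*a,.0215,77.6,-1,8)])
E
```

```text
[ 5.27132933e-01 -8.02960638e-02  7.02409340e-02  9.73913966e+01]
[-0.014,0,0,0,0,0,-1,-0.028,0,0,0,0,0,-1,-0.042,0,0,0,0,0,-1,-0.056,0,0,0,0,0,-1,-0.07,0,0,0,0,0,-1,-0.084,0,0,0,0,0,-1,-0.098,0,0,0,0,0,-1,-0.112,0,0,0,0,0,-1]
[-0.027,-0.005,-0.005,0,0,2.5,-1,-0.053,-0.01,-0.01,0,0,4.5,-1,-0.08,-0.015,-0.015,0,0,7,-1,-0.106,-0.02,-0.02,0,0,9.5,-1,-0.132,-0.024,-0.02,0,0,12,-1,-0.158,-0.027,-0.02,0,0,14.5,-1,-0.184,-0.031,-0.02,0,0,17,-1,-0.21,-0.034,-0.02,0,0,20,-1]
end [ 0.5349 -0.4049  0.0898 77.3673] rows 16
[0,0,0.009,0,0,0,-1,0,0,0.017,0,0,0,-1,0,0,0.026,0,0,0,-1,0,0,0.034,0,0,0,-1,0,0,0.043,0,0,0,-1,0,0,0.051,0,0,0,-1,0,0,0.06,0,0,0,-1,0,0,0.068,0,0,0,-1]
end [ 5.34900e-01 -4.04900e-01  2.18000e-02  7.73673e+01] rows 8
```

Request:
jog_arm:
  deltas: [-0.014,0,0,0,0,0,-1,-0.028,0,0,0,0,0,-1,-0.042,0,0,0,0,0,-1,-0.056,0,0,0,0,0,-1,-0.07,0,0,0,0,0,-1,-0.084,0,0,0,0,0,-1,-0.098,0,0,0,0,0,-1,-0.112,0,0,0,0,0,-1]

```text
time: 22.0
tool_pos: [0.5416, -0.1937, 0.0702]
tcp_rot: [-2.075, -2.359, 0.0]
wrist_force: [0.1, 0.2, -2.5]
width: 0.214
grip_force: 80.7
```

Request:
jog_arm:
  deltas: [-0.027,-0.005,-0.005,0,0,2.5,-1,-0.053,-0.01,-0.01,0,0,4.5,-1,-0.08,-0.015,-0.015,0,0,7,-1,-0.106,-0.02,-0.02,0,0,9.5,-1,-0.132,-0.024,-0.02,0,0,12,-1,-0.158,-0.027,-0.02,0,0,14.5,-1,-0.184,-0.031,-0.02,0,0,17,-1,-0.21,-0.034,-0.02,0,0,20,-1]

```text
time: 22.8
tool_pos: [0.5344, -0.4066, 0.0901]
tcp_rot: [-2.454, -1.961, 0.0]
wrist_force: [1.2, 0.4, -1.9]
width: 0.208
grip_force: 80.7
```

```bash
python3 - <<'E'
from plan import *
print(now())
def pl():
  t=cam("top"); 
  hsv=cv2.cvtColor(t["color"],cv2.COLOR_BGR2HSV); m=cv2.inRange(hsv,np.array((10,90,60)),np.array((25,255,255)))
  k=np.zeros_like(m);k[150:245,155:260]=255
  for c in cv2.findContours(m&k,0,1)[0]:
    if cv2.contourArea(c)>8: print(cv2.contourArea(c),c[:,0].min(0),c[:,0].max(0),rect(back(t,c[:,0],.025)))
pl()
E
```

```text
[ 0.53436706 -0.40663784  0.09005362 77.24719759]
188.5 [185 202] [209 214] (array([0.50567685, 0.09527041]), array([25.21239471, 68.47390747]), 10.451848030090332)
186.5 [183 184] [207 196] (array([0.55539734, 0.10192471]), array([25.13893127, 68.41311646]), 11.376232147216797)
179.5 [181 166] [204 178] (array([0.60538635, 0.10828979]), array([25.30640984, 68.12543488]), 12.750218391418457)
```

All three plugs are in the tray at the expected spacing. I'll lay the drift down, then look at the tray.

Request:
jog_arm:
  deltas: [0,0,0.009,0,0,0,-1,0,0,0.017,0,0,0,-1,0,0,0.026,0,0,0,-1,0,0,0.034,0,0,0,-1,0,0,0.043,0,0,0,-1,0,0,0.051,0,0,0,-1,0,0,0.06,0,0,0,-1,0,0,0.068,0,0,0,-1]

```text
time: 23.65
tool_pos: [0.5348, -0.4047, 0.0215]
tcp_rot: [-2.452, -1.964, 0.0]
wrist_force: [-1.4, 0.3, 70.9]
width: 0.213
grip_force: 92.8
```

Request:
jog_arm:
  deltas: [0,0,0,0,0,0,-1,0,0,0,0,0,0,-1,0,0,0,0,0,0,0,0,0,0,0,0,0,0,0,0,0,0,0,0,0,0,0,-0.03,0,0,0,0,0,0,-0.07,0,0,0,0,0,0,-0.12,0,0,0,0]

```text
time: 24.45
tool_pos: [0.5333, -0.4038, 0.1412]
tcp_rot: [-2.449, -1.961, 0.002]
wrist_force: [0.3, -0.5, 0.1]
width: 0.499
grip_force: 0.0
```

```bash
cat >> h.py <<'E'
def plugs(d,roi=None,z=.025,amin=8):
  m=cv2.inRange(cv2.cvtColor(d["color"],cv2.COLOR_BGR2HSV),np.array((10,90,60)),np.array((25,255,255)))
  if roi: k=np.zeros_like(m);k[roi[1]:roi[3],roi[0]:roi[2]]=255; m&=k
  for c in cv2.findContours(m,0,1)[0]:
    if cv2.contourArea(c)>amin: print(cv2.contourArea(c),c[:,0].mean(0).round(),rect(back(d,c[:,0],z)))
E
python3 - <<'E'
from plan import *
print(now())
t=cam("top"); print("drift"); 
t2=dict(t); im=t["color"].copy(); im[:,:290]=0; im[:,410:]=0; im[250:]=0;im[:150]=0; t2["color"]=im; 
try: print(drift(t2,.023))
except Exception as e: print(e)
print("mug",back(t,[[120,122],[120,112],[117,148]],.09).round(3))
json.dump([.5349,-.4049,.1418,77.3673],open("c.json","w"))
x,y=st(-50,85); g=(.5057,.0953); print(x,y)
plan([(.53,-.30,.2,85,0,4),(*st(0,75),.21,97.4,-.15,10)])
E
```

```text
[ 0.53334651 -0.4038016   0.1411942  77.36492527]
drift
((array([ 0.53272052, -0.40563251]), array([40.78591156, 19.62906837]), 76.28106689453125), array([375.86486486, 195.        ]))
mug [[0.734 0.297 0.09 ]
 [0.762 0.298 0.09 ]
 [0.661 0.303 0.09 ]]
0.5011974298155676 0.11164050140852493
[0.025,-0.007,-0.015,0,0,-2,0,0.051,-0.014,-0.029,0,0,-4,0,0.076,-0.021,-0.044,0,0,-5.5,0,0.101,-0.028,-0.058,0,0,-7.5,0,0.142,-0.034,-0.059,0,0,-9,-0.15,0.182,-0.041,-0.06,0,0,-10,-0.15,0.222,-0.048,-0.061,0,0,-11.5,-0.15,0.263,-0.055,-0.062,0,0,-12.5,-0.15]
[0.04,0.002,-0.001,0,0,-1.5,-0.15,0.081,0.004,-0.002,0,0,-2.5,-0.15,0.122,0.006,-0.003,0,0,-4,-0.15,0.163,0.009,-0.004,0,0,-5,-0.15,0.204,0.011,-0.005,0,0,-6.5,-0.15,0.245,0.013,-0.006,0,0,-7.5,-0.15]
end [ 0.5523  0.1087  0.2098 97.3673] rows 14
```

Request:
jog_arm:
  deltas: [0.025,-0.007,-0.015,0,0,-2,0,0.051,-0.014,-0.029,0,0,-4,0,0.076,-0.021,-0.044,0,0,-5.5,0,0.101,-0.028,-0.058,0,0,-7.5,0,0.142,-0.034,-0.059,0,0,-9,-0.15,0.182,-0.041,-0.06,0,0,-10,-0.15,0.222,-0.048,-0.061,0,0,-11.5,-0.15,0.263,-0.055,-0.062,0,0,-12.5,-0.15]

```text
time: 25.3
tool_pos: [0.5387, -0.1349, 0.2049]
tcp_rot: [2.223, 2.218, 0.001]
wrist_force: [0.3, 0.4, -0.5]
width: 0.425
grip_force: 0.0
```

Request:
jog_arm:
  deltas: [0.04,0.002,-0.001,0,0,-1.5,-0.15,0.081,0.004,-0.002,0,0,-2.5,-0.15,0.122,0.006,-0.003,0,0,-4,-0.15,0.163,0.009,-0.004,0,0,-5,-0.15,0.204,0.011,-0.005,0,0,-6.5,-0.15,0.245,0.013,-0.006,0,0,-7.5,-0.15]

```text
time: 25.9
tool_pos: [0.5523, 0.1104, 0.2108]
tcp_rot: [2.072, 2.36, 0.002]
wrist_force: [0.9, -0.7, -0.3]
width: 0.425
grip_force: 0.0
```

```bash
python3 - <<'E'
from plan import *
print(now())
w=cam("wrist"); cv2.imwrite("pics/w3.png",w["color"]); plugs(w,None,.022,100)
t=cam("top"); im=t["color"].copy(); im[:,:290]=0; im[:,410:]=0; im[250:]=0;im[:150]=0; t["color"]=im; print(drift(t,.023))
for x in(-50,0,50): print(st(x,68))
E
```

```text
[ 0.55232471  0.11042089  0.2108427  97.42342319]
191.0 [369. 358.] (array([ 0.73922443, -0.11285775]), array([17.20488167, 59.83731079]), 24.325714111328125)
1486.5 [297. 187.] (array([0.60549304, 0.10222035]), array([26.9440918 , 76.93375397]), 10.4113187789917)
1449.5 [250. 187.] (array([0.55415833, 0.0956984 ]), array([25.94593048, 76.32693481]), 6.738126754760742)
1474.0 [203. 187.] (array([0.50304016, 0.08911646]), array([26.3215847, 76.8343811]), 4.30820369720459)
((array([ 0.52914111, -0.41889557]), array([67.53765106, 20.25824738]), 77.53683471679688), array([380.84210526, 196.26315789]))
(np.float64(0.5034457884499386), np.float64(0.09478983722424872))
(np.float64(0.5530065654625157), np.float64(0.10140265673710484))
(np.float64(0.6025673424750928), np.float64(0.10801547624996095))
```

View pics/w3.png

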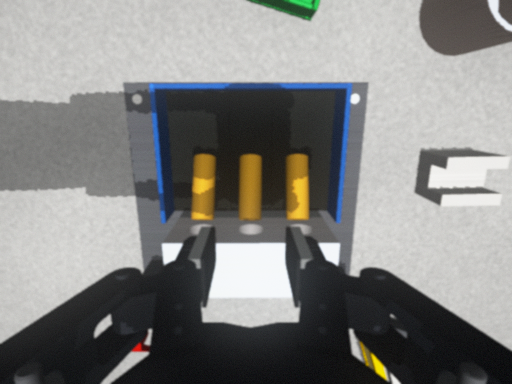

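The wrist view shows three plugs lying parallel along y in their tray cells at (203,187), (250,187) and (297,187). I'll pick plug 1 and put it in the case.

```bash
cat > pk.py <<'E'
from plan import *
def cs(x,y,a=np.radians(-8.6)): return .4837+(np.cos(a)*x-np.sin(a)*y)/1000,.3537+(np.sin(a)*x+np.cos(a)*y)/1000
def pick(sx,cx,zg=.031,zp=.032,r0=6):
    a=st(sx,80); b=cs(cx,10); o=-.15
    plan([(*a,.10,97.4,o,r0),(*a,zg+.01,97.4,o,3),(*a,zg,97.4,o,2),(*a,zg,97.4,-1,5)])
    plan([(*a,.10,97.4,-1,4),(*b,.10,81.4,-1,8),(*b,zp+.01,81.4,-1,3),(*b,zp,81.4,-1,2),(*b,zp,81.4,o,3),(*b,.10,81.4,o,3)])
E
python3 -c "
from pk import *
pick(-50,-70)"
```

```text
[0.001,-0.008,0.018,0,0,0,-0.15,0.001,-0.017,0.037,0,0,0,-0.15,0.002,-0.025,0.055,0,0,0,-0.15,0.003,-0.034,0.073,0,0,0,-0.15,0.004,-0.042,0.092,0,0,0,-0.15,0.004,-0.05,0.11,0,0,0,-0.15,0.004,-0.05,0.129,0,0,0,-0.15,0.004,-0.05,0.149,0,0,0,-0.15]
[0,0,0.02,0,0,0,-0.15,0,0,0.025,0,0,0,-0.15,0,0,0.03,0,0,0,-0.15,0,0,0.03,0,0,0,-1,0,0,0.03,0,0,0,-1,0,0,0.03,0,0,0,-1,0,0,0.03,0,0,0,-1,0,0,0.03,0,0,0,-1]
end [5.02200e-01 1.06300e-01 3.08000e-02 9.73673e+01] rows 16
[0,0,-0.017,0,0,0,-1,0,0,-0.035,0,0,0,-1,0,0,-0.052,0,0,0,-1,0,0,-0.069,0,0,0,-1,0.035,-0.007,-0.069,0,0,2,-1,0.069,-0.013,-0.069,0,0,4,-1,0.104,-0.019,-0.069,0,0,6,-1,0.139,-0.026,-0.069,0,0,8,-1]
[0.033,-0.011,0,0,0,2,-1,0.066,-0.022,0,0,0,4,-1,0.099,-0.033,0,0,0,6,-1,0.133,-0.044,0,0,0,8,-1,0.133,-0.044,0.019,0,0,8,-1,0.133,-0.044,0.038,0,0,8,-1,0.133,-0.044,0.058,0,0,8,-1,0.133,-0.044,0.063,0,0,8,-1]
[0,0,0.005,0,0,0,-1,0,0,0.005,0,0,0,-0.15,0,0,0.005,0,0,0,-0.15,0,0,0.005,0,0,0,-0.15,0,0,-0.018,0,0,0,-0.15,0,0,-0.041,0,0,0,-0.15,0,0,-0.063,0,0,0,-0.15]
end [ 0.4161  0.3743  0.0998 81.3673] rows 23
```

Request:
jog_arm:
  deltas: [0.001,-0.008,0.018,0,0,0,-0.15,0.001,-0.017,0.037,0,0,0,-0.15,0.002,-0.025,0.055,0,0,0,-0.15,0.003,-0.034,0.073,0,0,0,-0.15,0.004,-0.042,0.092,0,0,0,-0.15,0.004,-0.05,0.11,0,0,0,-0.15,0.004,-0.05,0.129,0,0,0,-0.15,0.004,-0.05,0.149,0,0,0,-0.15]
  squeeze: 60

```text
time: 26.8
tool_pos: [0.5023, 0.1054, 0.0611]
tcp_rot: [2.074, 2.358, 0.001]
wrist_force: [0.4, 0.5, 0.8]
width: 0.42
grip_force: 0.0
```

Request:
jog_arm:
  deltas: [0,0,0.02,0,0,0,-0.15,0,0,0.025,0,0,0,-0.15,0,0,0.03,0,0,0,-0.15,0,0,0.03,0,0,0,-1,0,0,0.03,0,0,0,-1,0,0,0.03,0,0,0,-1,0,0,0.03,0,0,0,-1,0,0,0.03,0,0,0,-1]

```text
time: 27.6
tool_pos: [0.5024, 0.1063, 0.0317]
tcp_rot: [2.074, 2.359, 0.001]
wrist_force: [0.4, 0.4, -0.5]
width: 0.257
grip_force: 58.7
```

Request:
jog_arm:
  deltas: [0,0,-0.017,0,0,0,-1,0,0,-0.035,0,0,0,-1,0,0,-0.052,0,0,0,-1,0,0,-0.069,0,0,0,-1]

```text
time: 28.0
tool_pos: [0.502, 0.1063, 0.101]
tcp_rot: [2.074, 2.36, 0.0]
wrist_force: [-0.5, -0.3, -1.1]
width: 0.257
grip_force: 58.9
```

Request:
jog_arm:
  deltas: [0.035,-0.007,0,0,0,2,-1,0.069,-0.013,0,0,0,4,-1,0.104,-0.019,0,0,0,6,-1,0.139,-0.026,0,0,0,8,-1]

```text
time: 28.4
tool_pos: [0.4581, 0.2419, 0.1006]
tcp_rot: [2.236, 2.207, 0.001]
wrist_force: [0.2, 0.5, -1.3]
width: 0.257
grip_force: 58.9
```

Request:
jog_arm:
  deltas: [0.033,-0.011,0,0,0,2,-1,0.066,-0.022,0,0,0,4,-1,0.099,-0.033,0,0,0,6,-1,0.133,-0.044,0,0,0,8,-1,0.133,-0.044,0.019,0,0,8,-1,0.133,-0.044,0.038,0,0,8,-1,0.133,-0.044,0.058,0,0,8,-1,0.133,-0.044,0.063,0,0,8,-1]

```text
time: 29.2
tool_pos: [0.4141, 0.3731, 0.0349]
tcp_rot: [-2.382, -2.049, 0.007]
wrist_force: [0.0, -0.3, -1.5]
width: 0.258
grip_force: 59.0
```

Request:
jog_arm:
  deltas: [0,0,0.005,0,0,0,-1,0,0,0.005,0,0,0,-0.15,0,0,0.005,0,0,0,-0.15,0,0,0.005,0,0,0,-0.15,0,0,-0.018,0,0,0,-0.15,0,0,-0.041,0,0,0,-0.15,0,0,-0.063,0,0,0,-0.15]

```text
time: 29.9
tool_pos: [0.4163, 0.3744, 0.1019]
tcp_rot: [2.382, 2.048, 0.002]
wrist_force: [-0.2, -1.0, -0.3]
width: 0.423
grip_force: 0.0
```

```bash
python3 -c "
from pk import *
print(now()); pick(1,-10,r0=7)
t=cam('top'); plugs(t,(60,150,225,280),.022)"
```

```text
[ 0.41631721  0.37442781  0.10188538 81.36127479]
[-0.034,0.025,0,0,0,-2.5,-0.15,-0.068,0.05,0,0,0,-4.5,-0.15,-0.102,0.075,0,0,0,-7,-0.15,-0.136,0.099,0,0,0,-9,-0.15,-0.17,0.124,0,0,0,-11.5,-0.15,-0.204,0.149,0,0,0,-13.5,-0.15,-0.237,0.174,0,0,0,-16,-0.15,-0.237,0.174,0.019,0,0,-16,-0.15]
[0,0,0.02,0,0,0,-0.15,0,0,0.04,0,0,0,-0.15,0,0,0.045,0,0,0,-0.15,0,0,0.05,0,0,0,-0.15,0,0,0.05,0,0,0,-1,0,0,0.05,0,0,0,-1,0,0,0.05,0,0,0,-1,0,0,0.05,0,0,0,-1]
[0,0,0,0,0,0,-1]
end [5.52500e-01 1.13900e-01 3.08000e-02 9.73673e+01] rows 17
[0,0,-0.017,0,0,0,-1,0,0,-0.035,0,0,0,-1,0,0,-0.052,0,0,0,-1,0,0,-0.069,0,0,0,-1,0.032,-0.006,-0.069,0,0,2,-1,0.064,-0.011,-0.069,0,0,4,-1,0.097,-0.017,-0.069,0,0,6,-1,0.129,-0.022,-0.069,0,0,8,-1]
[0.032,-0.01,0,0,0,2,-1,0.063,-0.02,0,0,0,4,-1,0.094,-0.03,0,0,0,6,-1,0.126,-0.04,0,0,0,8,-1,0.126,-0.04,0.019,0,0,8,-1,0.126,-0.04,0.038,0,0,8,-1,0.126,-0.04,0.058,0,0,8,-1,0.126,-0.04,0.063,0,0,8,-1]
[0,0,0.005,0,0,0,-1,0,0,0.005,0,0,0,-0.15,0,0,0.005,0,0,0,-0.15,0,0,0.005,0,0,0,-0.15,0,0,-0.018,0,0,0,-0.15,0,0,-0.041,0,0,0,-0.15,0,0,-0.063,0,0,0,-0.15]
end [ 0.4756  0.3654  0.0998 81.3673] rows 23
167.5 [103. 244.] (array([0.41173773, 0.35379156]), array([68.10203552, 21.69779396]), 82.14104461669922)
179.0 [195. 190.] (array([0.55577124, 0.10187844]), array([24.36379433, 68.02947235]), 11.37669849395752)
170.5 [193. 173.] (array([0.60612061, 0.10858818]), array([24.00576973, 68.14238739]), 11.952534675598145)
```

Request:
jog_arm:
  deltas: [-0.034,0.025,0,0,0,-2.5,-0.15,-0.068,0.05,0,0,0,-4.5,-0.15,-0.102,0.075,0,0,0,-7,-0.15,-0.136,0.099,0,0,0,-9,-0.15,-0.17,0.124,0,0,0,-11.5,-0.15,-0.204,0.149,0,0,0,-13.5,-0.15,-0.237,0.174,0,0,0,-16,-0.15,-0.237,0.174,0.019,0,0,-16,-0.15]

```text
time: 30.75
tool_pos: [0.5582, 0.1102, 0.0849]
tcp_rot: [2.073, 2.35, 0.01]
wrist_force: [0.3, 0.7, -0.3]
width: 0.428
grip_force: 0.0
```

Request:
jog_arm:
  deltas: [0,0,0.02,0,0,0,-0.15,0,0,0.04,0,0,0,-0.15,0,0,0.045,0,0,0,-0.15,0,0,0.05,0,0,0,-0.15,0,0,0.05,0,0,0,-1,0,0,0.05,0,0,0,-1,0,0,0.05,0,0,0,-1,0,0,0.05,0,0,0,-1]

```text
time: 31.55
tool_pos: [0.5529, 0.1141, 0.0319]
tcp_rot: [2.073, 2.359, 0.002]
wrist_force: [0.9, 0.5, -1.1]
width: 0.258
grip_force: 58.8
```

Request:
jog_arm:
  deltas: [0,0,0,0,0,0,-1]

```text
time: 31.65
tool_pos: [0.5528, 0.114, 0.0318]
tcp_rot: [2.074, 2.359, 0.001]
wrist_force: [0.4, 0.4, -0.7]
width: 0.26
grip_force: 58.8
```

Request:
jog_arm:
  deltas: [0,0,-0.017,0,0,0,-1,0,0,-0.035,0,0,0,-1,0,0,-0.052,0,0,0,-1,0,0,-0.069,0,0,0,-1]

```text
time: 32.05
tool_pos: [0.5521, 0.1138, 0.1008]
tcp_rot: [-2.074, -2.36, 0.001]
wrist_force: [-0.2, 0.6, -0.9]
width: 0.256
grip_force: 60.0
```

Request:
jog_arm:
  deltas: [0.032,-0.006,0,0,0,2,-1,0.064,-0.011,0,0,0,4,-1,0.097,-0.017,0,0,0,6,-1,0.129,-0.022,0,0,0,8,-1]

```text
time: 32.45
tool_pos: [0.5135, 0.2398, 0.1005]
tcp_rot: [2.236, 2.207, 0.0]
wrist_force: [0.6, 0.1, -1.3]
width: 0.255
grip_force: 60.1
```

Request:
jog_arm:
  deltas: [0.032,-0.01,0,0,0,2,-1,0.063,-0.02,0,0,0,4,-1,0.094,-0.03,0,0,0,6,-1,0.126,-0.04,0,0,0,8,-1,0.126,-0.04,0.019,0,0,8,-1,0.126,-0.04,0.038,0,0,8,-1,0.126,-0.04,0.058,0,0,8,-1,0.126,-0.04,0.063,0,0,8,-1]

```text
time: 33.25
tool_pos: [0.4735, 0.3642, 0.0347]
tcp_rot: [-2.382, -2.048, 0.008]
wrist_force: [-1.4, 0.1, -2.1]
width: 0.254
grip_force: 60.1
```

Request:
jog_arm:
  deltas: [0,0,0.005,0,0,0,-1,0,0,0.005,0,0,0,-0.15,0,0,0.005,0,0,0,-0.15,0,0,0.005,0,0,0,-0.15,0,0,-0.018,0,0,0,-0.15,0,0,-0.041,0,0,0,-0.15,0,0,-0.063,0,0,0,-0.15]

```text
time: 33.95
tool_pos: [0.4759, 0.3656, 0.1021]
tcp_rot: [2.382, 2.048, 0.002]
wrist_force: [0.7, -0.6, 0.0]
width: 0.424
grip_force: 0.0
```

```bash
python3 -c "
from pk import *
print(now()); pick(52,48,r0=7)
t=cam('top'); plugs(t,(60,150,225,280),.022)"
```

```text
[ 0.47591056  0.36560357  0.10206674 81.36273791]
[-0.032,0.023,0,0,0,-2.5,-0.15,-0.064,0.047,0,0,0,-4.5,-0.15,-0.096,0.07,0,0,0,-7,-0.15,-0.128,0.093,0,0,0,-9,-0.15,-0.16,0.116,0,0,0,-11.5,-0.15,-0.191,0.14,0,0,0,-13.5,-0.15,-0.223,0.163,0,0,0,-16,-0.15,-0.223,0.163,0.019,0,0,-16,-0.15]
[0,0,0.02,0,0,0,-0.15,0,0,0.04,0,0,0,-0.15,0,0,0.045,0,0,0,-0.15,0,0,0.05,0,0,0,-0.15,0,0,0.05,0,0,0,-1,0,0,0.05,0,0,0,-1,0,0,0.05,0,0,0,-1,0,0,0.05,0,0,0,-1]
[0,0,0,0,0,0,-1]
end [6.03200e-01 1.20500e-01 3.08000e-02 9.73673e+01] rows 17
[0,0,-0.017,0,0,0,-1,0,0,-0.035,0,0,0,-1,0,0,-0.052,0,0,0,-1,0,0,-0.069,0,0,0,-1,0.03,-0.005,-0.069,0,0,2,-1,0.061,-0.01,-0.069,0,0,4,-1,0.091,-0.015,-0.069,0,0,6,-1,0.121,-0.02,-0.069,0,0,8,-1]
[0.03,-0.009,0,0,0,2,-1,0.059,-0.018,0,0,0,4,-1,0.089,-0.027,0,0,0,6,-1,0.118,-0.037,0,0,0,8,-1,0.118,-0.037,0.019,0,0,8,-1,0.118,-0.037,0.038,0,0,8,-1,0.118,-0.037,0.058,0,0,8,-1,0.118,-0.037,0.063,0,0,8,-1]
[0,0,0.005,0,0,0,-1,0,0,0.005,0,0,0,-0.15,0,0,0.005,0,0,0,-0.15,0,0,0.005,0,0,0,-0.15,0,0,-0.018,0,0,0,-0.15,0,0,-0.041,0,0,0,-0.15,0,0,-0.063,0,0,0,-0.15]
end [ 0.5322  0.3563  0.0998 81.3673] rows 23
144.5 [104. 244.] (array([0.41172803, 0.34949628]), array([62.23079681, 21.70832062]), 82.6158676147461)
162.5 [107. 222.] (array([0.47085114, 0.3438241 ]), array([68.11803436, 21.37627792]), 81.83649444580078)
176.5 [193. 173.] (array([0.60577637, 0.10850517]), array([25.13101196, 68.42428589]), 13.569372177124023)
```

Request:
jog_arm:
  deltas: [-0.032,0.023,0,0,0,-2.5,-0.15,-0.064,0.047,0,0,0,-4.5,-0.15,-0.096,0.07,0,0,0,-7,-0.15,-0.128,0.093,0,0,0,-9,-0.15,-0.16,0.116,0,0,0,-11.5,-0.15,-0.191,0.14,0,0,0,-13.5,-0.15,-0.223,0.163,0,0,0,-16,-0.15,-0.223,0.163,0.019,0,0,-16,-0.15]

```text
time: 34.8
tool_pos: [0.6088, 0.1167, 0.0852]
tcp_rot: [2.073, 2.351, 0.01]
wrist_force: [0.8, 0.7, 0.1]
width: 0.425
grip_force: 0.0
```

Request:
jog_arm:
  deltas: [0,0,0.02,0,0,0,-0.15,0,0,0.04,0,0,0,-0.15,0,0,0.045,0,0,0,-0.15,0,0,0.05,0,0,0,-0.15,0,0,0.05,0,0,0,-1,0,0,0.05,0,0,0,-1,0,0,0.05,0,0,0,-1,0,0,0.05,0,0,0,-1]

```text
time: 35.6
tool_pos: [0.6036, 0.1207, 0.032]
tcp_rot: [2.073, 2.359, 0.002]
wrist_force: [1.0, -0.6, -1.0]
width: 0.256
grip_force: 58.6
```

Request:
jog_arm:
  deltas: [0,0,0,0,0,0,-1]

```text
time: 35.7
tool_pos: [0.6035, 0.1206, 0.0318]
tcp_rot: [2.073, 2.359, 0.001]
wrist_force: [0.6, 0.9, -0.5]
width: 0.257
grip_force: 58.6
```

Request:
jog_arm:
  deltas: [0,0,-0.017,0,0,0,-1,0,0,-0.035,0,0,0,-1,0,0,-0.052,0,0,0,-1,0,0,-0.069,0,0,0,-1]

```text
time: 36.1
tool_pos: [0.6034, 0.1204, 0.1023]
tcp_rot: [2.074, 2.359, 0.001]
wrist_force: [-0.0, 0.4, -1.8]
width: 0.257
grip_force: 59.9
```

Request:
jog_arm:
  deltas: [0.03,-0.005,0,0,0,2,-1,0.061,-0.01,0,0,0,4,-1,0.091,-0.015,0,0,0,6,-1,0.121,-0.02,0,0,0,8,-1]

```text
time: 36.5
tool_pos: [0.5678, 0.2388, 0.102]
tcp_rot: [2.235, 2.207, 0.002]
wrist_force: [0.1, -0.4, -1.2]
width: 0.255
grip_force: 59.8
```

Request:
jog_arm:
  deltas: [0.03,-0.009,0,0,0,2,-1,0.059,-0.018,0,0,0,4,-1,0.089,-0.027,0,0,0,6,-1,0.118,-0.037,0,0,0,8,-1,0.118,-0.037,0.019,0,0,8,-1,0.118,-0.037,0.038,0,0,8,-1,0.118,-0.037,0.058,0,0,8,-1,0.118,-0.037,0.063,0,0,8,-1]

```text
time: 37.3
tool_pos: [0.5306, 0.3555, 0.0359]
tcp_rot: [-2.382, -2.048, 0.006]
wrist_force: [-0.4, -0.4, -1.2]
width: 0.257
grip_force: 59.9
```

Request:
jog_arm:
  deltas: [0,0,0.005,0,0,0,-1,0,0,0.005,0,0,0,-0.15,0,0,0.005,0,0,0,-0.15,0,0,0.005,0,0,0,-0.15,0,0,-0.018,0,0,0,-0.15,0,0,-0.041,0,0,0,-0.15,0,0,-0.063,0,0,0,-0.15]

```text
time: 38.0
tool_pos: [0.5325, 0.3564, 0.1019]
tcp_rot: [2.382, 2.048, 0.002]
wrist_force: [1.0, -0.5, 0.4]
width: 0.424
grip_force: 0.0
```

```bash
python3 - <<'E'
from pk import *
print(now()); t=cam('top'); plugs(t,(60,150,225,280),.022)
im=t["color"].copy(); im[:,:290]=0; im[:,410:]=0; im[250:]=0;im[:150]=0; t["color"]=im; print(drift(t,.023))
a=tab(1.9,0)
# go over gate, high
plan([(.56,.2,.25,97,.3,6),(a[0],a[1],.25,a[3],.3,8)])
E
```

```text
[ 0.53245195  0.35640143  0.10191812 81.36046312]
110.0 [106. 244.] (array([0.41064539, 0.34492746]), array([50.70032501, 21.29116631]), 80.84944152832031)
126.5 [110. 222.] (array([0.46941  , 0.3361362]), array([55.48963165, 20.8706913 ]), 80.83425903320312)
162.0 [111. 202.] (array([0.52660675, 0.33447693]), array([69.53469849, 21.42280769]), 79.49507904052734)
((array([ 0.52914111, -0.41889557]), array([67.53765106, 20.25824738]), 77.53683471679688), array([380.84210526, 196.28070175]))
[-0.025,0.008,-0.025,0,0,-2.5,0.3,-0.05,0.017,-0.05,0,0,-5,0.3,-0.075,0.025,-0.075,0,0,-8,0.3,-0.1,0.034,-0.1,0,0,-10.5,0.3,-0.125,0.042,-0.125,0,0,-13,0.3,-0.15,0.051,-0.15,0,0,-15.5,0.3,-0.186,0.08,-0.15,0,0,-18,0.3,-0.221,0.108,-0.15,0,0,-20,0.3]
[-0.043,0.015,0,0,0,-2,0.3,-0.087,0.03,0,0,0,-4.5,0.3,-0.13,0.044,0,0,0,-6.5,0.3,-0.173,0.059,0,0,0,-8.5,0.3,-0.216,0.074,0,0,0,-11,0.3,-0.259,0.089,0,0,0,-13,0.3,-0.302,0.103,0,0,0,-15,0.3]
end [  0.7663  -0.1542   0.2498 116.3673] rows 15
```

Request:
jog_arm:
  deltas: [-0.025,0.008,-0.025,0,0,-2.5,0.3,-0.05,0.017,-0.05,0,0,-5,0.3,-0.075,0.025,-0.075,0,0,-8,0.3,-0.1,0.034,-0.1,0,0,-10.5,0.3,-0.125,0.042,-0.125,0,0,-13,0.3,-0.15,0.051,-0.15,0,0,-15.5,0.3,-0.186,0.08,-0.15,0,0,-18,0.3,-0.221,0.108,-0.15,0,0,-20,0.3]

```text
time: 38.85
tool_pos: [0.607, 0.1207, 0.253]
tcp_rot: [1.985, 2.431, 0.006]
wrist_force: [0.8, -0.9, -0.2]
width: 0.65
grip_force: 0.0
```

Request:
jog_arm:
  deltas: [-0.043,0.015,0,0,0,-2,0.3,-0.087,0.03,0,0,0,-4.5,0.3,-0.13,0.044,0,0,0,-6.5,0.3,-0.173,0.059,0,0,0,-8.5,0.3,-0.216,0.074,0,0,0,-11,0.3,-0.259,0.089,0,0,0,-13,0.3,-0.302,0.103,0,0,0,-15,0.3]

```text
time: 39.55
tool_pos: [0.7671, -0.156, 0.2507]
tcp_rot: [1.654, 2.67, 0.001]
wrist_force: [1.0, -0.5, -0.8]
width: 0.65
grip_force: 0.0
```

```bash
python3 - <<'E'
from pk import *
print(now()); t=cam('top'); plugs(t,(60,150,225,280),.022)
w=cam("wrist"); im=w["color"].copy()
x,y,z,p=tab(1.9,0); u=proj(w,np.array([[x,y,.161]]))[0]; print(u)
m=cv2.inRange(cv2.cvtColor(im,cv2.COLOR_BGR2HSV),np.array((0,170,150)),np.array((4,255,255)))
for c in cv2.findContours(m,0,1)[0]:
    if cv2.contourArea(c)>60: print(cv2.contourArea(c),rect(back(w,c[:,0],.161)),c[:,0].mean(0))
print(x,y)
cv2.drawMarker(im,(int(u[0]),int(u[1])),(255,0,255),0,14,2); cv2.imwrite("pics/w4.png",im)
E
```

```text
[  0.76712697  -0.15602024   0.25074091 116.44142907]
171.0 [103. 244.] (array([0.41194794, 0.35284564]), array([69.99316406, 21.15118408]), 81.37723541259766)
165.0 [107. 222.] (array([0.47028369, 0.3427652 ]), array([69.13800812, 21.25761604]), 80.83421325683594)
162.5 [111. 202.] (array([0.52655017, 0.33344821]), array([69.70796967, 21.19808578]), 79.98442840576172)
[251.77203801 189.61223902]
0.7666344829848923 -0.1543130509171118
```

View pics/w4.png

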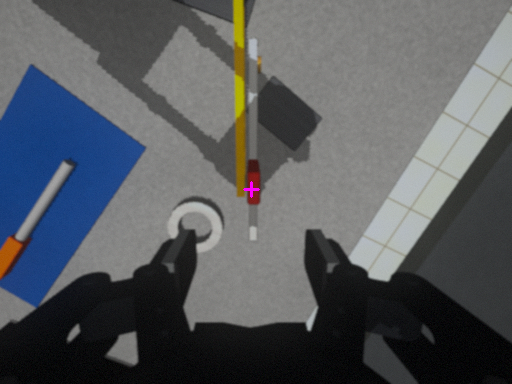

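The cross lies on the tab's top at (252,190), and all three plugs are in the case. I'll grip the tab, lift it and swing the gate shut.

```bash
python3 - <<'E'
from plan import *
a=tab(1.9,0)
plan([(*a,.3,6),(*a,-1,10)])
plan([(*tab(1.9,t),-1,1) for t in (.06,.12,.18,.23,.27)]+[(*tab(1.9,.27),-1,3)])
plan([(*tab(g,.27),-1,1) for g in np.linspace(1.9,0.25,21)[1:]]+[(*tab(g,.27),-1,1) for g in (.19,.13,.08,.03)])
E
```

```text
[0,0,0.019,0,0,0,0.3,0,0,0.037,0,0,0,0.3,0,0,0.056,0,0,0,0.3,0,0,0.075,0,0,0,0.3,0,0,0.093,0,0,0,0.3,0,0,0.112,0,0,0,0.3,0,0,0.112,0,0,0,-1,0,0,0.112,0,0,0,-1]
[0,0,0,0,0,0,-1,0,0,0,0,0,0,-1,0,0,0,0,0,0,-1,0,0,0,0,0,0,-1,0,0,0,0,0,0,-1,0,0,0,0,0,0,-1,0,0,0,0,0,0,-1,0,0,0,0,0,0,-1]
end [  0.7663  -0.1542   0.1378 116.3673] rows 16
[0.003,0,-0.006,0,0,0,-1,0.006,0,-0.011,0,0,0,-1,0.009,0,-0.016,0,0,0,-1,0.013,0,-0.021,0,0,0,-1,0.015,0,-0.024,0,0,0,-1,0.015,0,-0.024,0,0,0,-1,0.015,0,-0.024,0,0,0,-1,0.015,0,-0.024,0,0,0,-1]
end [  0.7596  -0.1407   0.1618 116.3673] rows 8
[0,-0.013,0,0,0,4.5,-1,0,-0.026,0,0,0,9.5,-1,0.002,-0.039,0,0,0,14,-1,0.005,-0.052,0,0,0,19,-1,0.009,-0.065,0,0,0,23.5,-1,0.014,-0.077,0,0,0,28.5,-1,0.019,-0.089,0,0,0,33,-1,0.026,-0.1,0,0,0,37.5,-1]
[0,-0.013,0,0,0,5,-1,0,-0.027,0,0,0,9.5,-1,0.002,-0.04,0,0,0,14.5,-1,0.005,-0.053,0,0,0,19,-1,0.009,-0.065,0,0,0,24,-1,0.014,-0.077,0,0,0,28.5,-1,0.02,-0.089,0,0,0,33.5,-1,0.027,-0.1,0,0,0,38,-1]
[-0.001,-0.013,0,0,0,5,-1,0,-0.026,0,0,0,9.5,-1,0.001,-0.04,0,0,0,14,-1,0.004,-0.052,0,0,0,19,-1,0.007,-0.062,0,0,0,22.5,-1,0.01,-0.071,0,0,0,26,-1,0.013,-0.078,0,0,0,28.5,-1,0.017,-0.085,0,0,0,31.5,-1]
end [ 0.5228 -0.0407  0.1618  9.3673] rows 24
```

Request:
jog_arm:
  deltas: [0,0,0.019,0,0,0,0.3,0,0,0.037,0,0,0,0.3,0,0,0.056,0,0,0,0.3,0,0,0.075,0,0,0,0.3,0,0,0.093,0,0,0,0.3,0,0,0.112,0,0,0,0.3,0,0,0.112,0,0,0,-1,0,0,0.112,0,0,0,-1]
  squeeze: 50

```text
time: 40.45
tool_pos: [0.7658, -0.154, 0.1373]
tcp_rot: [-1.655, -2.668, 0.001]
wrist_force: [-0.4, -0.5, 0.5]
width: 0.318
grip_force: 0.0
```

Request:
jog_arm:
  deltas: [0,0,0,0,0,0,-1,0,0,0,0,0,0,-1,0,0,0,0,0,0,-1,0,0,0,0,0,0,-1,0,0,0,0,0,0,-1]

```text
time: 40.95
tool_pos: [0.7671, -0.1545, 0.1398]
tcp_rot: [1.655, 2.667, 0.001]
wrist_force: [1.3, -0.8, 3.7]
width: 0.111
grip_force: 52.6
```

Request:
jog_arm:
  deltas: [0.003,0,-0.006,0,0,0,-1,0.006,0,-0.011,0,0,0,-1,0.009,0,-0.016,0,0,0,-1,0.013,0,-0.021,0,0,0,-1,0.015,0,-0.024,0,0,0,-1,0.015,0,-0.024,0,0,0,-1]

```text
time: 41.55
tool_pos: [0.7592, -0.1401, 0.1624]
tcp_rot: [-1.655, -2.669, -0.0]
wrist_force: [3.6, -2.3, -2.5]
width: 0.111
grip_force: 51.2
```

Request:
jog_arm:
  deltas: [0,-0.013,0,0,0,4.5,-1,0,-0.026,0,0,0,9.5,-1,0.002,-0.039,0,0,0,14,-1,0.005,-0.052,0,0,0,19,-1,0.009,-0.065,0,0,0,23.5,-1,0.014,-0.077,0,0,0,28.5,-1,0.019,-0.089,0,0,0,33,-1,0.026,-0.1,0,0,0,37.5,-1]

```text
time: 42.35
tool_pos: [0.6577, -0.1609, 0.1622]
tcp_rot: [-2.429, -1.989, -0.002]
wrist_force: [3.0, 0.7, -3.3]
width: 0.109
grip_force: 51.3
```

Request:
jog_arm:
  deltas: [0,-0.013,0,0,0,5,-1,0,-0.027,0,0,0,9.5,-1,0.002,-0.04,0,0,0,14.5,-1,0.005,-0.053,0,0,0,19,-1,0.009,-0.065,0,0,0,24,-1,0.014,-0.077,0,0,0,28.5,-1,0.02,-0.089,0,0,0,33.5,-1,0.027,-0.1,0,0,0,38,-1]

```text
time: 43.15
tool_pos: [0.5649, -0.1147, 0.1621]
tcp_rot: [-2.944, -1.09, -0.001]
wrist_force: [5.3, 1.1, -5.7]
width: 0.111
grip_force: 50.9
```

Request:
jog_arm:
  deltas: [-0.001,-0.013,0,0,0,5,-1,0,-0.026,0,0,0,9.5,-1,0.001,-0.04,0,0,0,14,-1,0.004,-0.052,0,0,0,19,-1,0.007,-0.062,0,0,0,22.5,-1,0.01,-0.071,0,0,0,26,-1,0.013,-0.078,0,0,0,28.5,-1,0.017,-0.085,0,0,0,31.5,-1]

```text
time: 43.95
tool_pos: [0.5233, -0.0395, 0.162]
tcp_rot: [-3.13, -0.253, -0.004]
wrist_force: [7.1, -0.4, -8.4]
width: 0.107
grip_force: 50.4
```

```bash
python3 - <<'E'
from plan import *
print(now(), cmd(), tab(0.03,.27))
s=cam("side"); cv2.imwrite("pics/s5.png",cv2.resize(s["color"][110:225,195:315],None,fx=5,fy=5,interpolation=cv2.INTER_CUBIC))
plan([(*tab(-.008,.27),-1,3)]); plan([(*tab(-.008,t),-1,1) for t in (.22,.17,.12,.08,.04)])
E
```

```text
[ 0.52334047 -0.03953417  0.16200753  9.23965768] [ 0.52283996 -0.04066044  0.1618      9.3673    ] (np.float64(0.5224046103311232), np.float64(-0.04067324951656234), np.float64(0.16170917682190405), np.float64(9.31887338539247))
[0,-0.002,0,0,0,0.5,-1,-0.001,-0.004,0,0,0,1.5,-1,-0.001,-0.006,0,0,0,2,-1]
end [ 0.5209 -0.0349  0.1618  7.3673] rows 3
[-0.003,0,0.004,0,0,0,-1,-0.006,0,0.008,0,0,0,-1,-0.009,0,0.013,0,0,0,-1,-0.011,0,0.016,0,0,0,-1,-0.013,0,0.02,0,0,0,-1]
end [ 0.508  -0.0366  0.1418  7.3673] rows 5
```

View pics/s5.png

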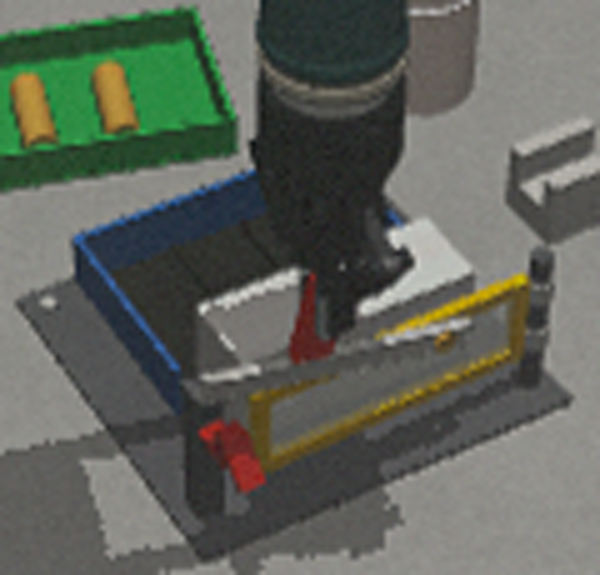

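The gate is nearly shut, with the bar lifted above the catch (bar end (190,380), catch (230,445)). I'll press it shut, lower the bar and release.

Request:
jog_arm:
  deltas: [0,-0.002,0,0,0,0.5,-1,-0.001,-0.004,0,0,0,1.5,-1,-0.001,-0.006,0,0,0,2,-1,-0.001,-0.006,0,0,0,2,-1]

```text
time: 44.4
tool_pos: [0.5224, -0.0354, 0.162]
tcp_rot: [3.133, 0.203, 0.006]
wrist_force: [11.3, -5.8, -11.4]
width: 0.111
grip_force: 50.0
```

Request:
jog_arm:
  deltas: [-0.003,0,0.004,0,0,0,-1,-0.006,0,0.008,0,0,0,-1,-0.009,0,0.013,0,0,0,-1,-0.011,0,0.016,0,0,0,-1,-0.013,0,0.02,0,0,0,-1,-0.013,0,0.02,0,0,0,-1]

```text
time: 45.0
tool_pos: [0.509, -0.0372, 0.1436]
tcp_rot: [3.134, 0.202, 0.005]
wrist_force: [2.4, -5.8, 3.8]
width: 0.106
grip_force: 53.1
```

Request:
jog_arm:
  deltas: [0,0,0,0,0,0,0,0,0,0,0,0,0,0,0,0,0,0,0,0,0,0,0,0,0,0,0,0,0,0,-0.04,0,0,0,0,0,0,-0.08,0,0,0,0,0,0,-0.12,0,0,0,0,0,0,-0.16,0,0,0,0]

```text
time: 45.8
tool_pos: [0.5072, -0.0363, 0.3034]
tcp_rot: [-3.135, -0.202, 0.002]
wrist_force: [0.9, 0.3, 0.5]
width: 0.497
grip_force: 0.0
```

Request:
jog_arm:
  deltas: [-0.05,0.02,0,0,0,0,0,-0.07,0.06,0,0,0,0,0,-0.07,0.1,0,0,0,0,0,-0.07,0.14,0,0,0,0,0,-0.07,0.18,0,0,0,0,0,-0.07,0.18,0,0,0,0,0]

```text
time: 46.4
tool_pos: [0.4614, -0.2278, 0.3019]
tcp_rot: [3.134, 0.195, -0.001]
wrist_force: [1.0, 0.4, 0.8]
width: 0.501
grip_force: 0.0
```

```bash
python3 - <<'E'
from plan import *
print(now())
s=cam("side"); t=cam("top"); plugs(t,(60,150,225,280),.022)
im=t["color"].copy(); im[:,:290]=0; im[:,410:]=0; im[250:]=0;im[:150]=0; t2=dict(t,color=im); print(drift(t2,.023))
a=cv2.resize(t["color"][130:250,145:278],None,fx=3.2,fy=3.2,interpolation=cv2.INTER_CUBIC);b=cv2.resize(s["color"][120:240,195:315],None,fx=3.2,fy=3.2,interpolation=cv2.INTER_CUBIC)
cv2.imwrite("pics/end.png",np.hstack([a,b])[:, :800])
E
```

```text
[ 0.46137681 -0.22777433  0.30185016  7.13438723]
170.0 [103. 244.] (array([0.41193756, 0.3526091 ]), array([69.44632721, 21.0271225 ]), 81.83956146240234)
166.0 [107. 222.] (array([0.47033496, 0.34283194]), array([69.08181   , 21.61502647]), 80.43507385253906)
162.0 [111. 202.] (array([0.52668243, 0.3341969 ]), array([70.1160202 , 21.19808578]), 79.98442840576172)Traceback (most recent call last):
  File "<stdin>", line 4, in <module>
  File "h.py", line 26, in drift
    c=max(cv2.findContours(m,0,1)[0],key=cv2.contourArea)[:,0,:]
      ~~~^^^^^^^^^^^^^^^^^^^^^^^^^^^^^^^^^^^^^^^^^^^^^^^^
ValueError: max() iterable argument is empty
```

Request:
jog_arm:
  deltas: [0.005,-0.048,0,0,0,0,0,0.01,-0.096,0,0,0,0,0,0.015,-0.144,0,0,0,0,0,0.02,-0.192,0,0,0,0,0,0.025,-0.24,0,0,0,0,0,0.03,-0.288,0,0,0,0,0,0.035,-0.336,0,0,0,0,0,0.042,-0.384,0,0,0,0,0]

```text
time: 47.3
tool_pos: [0.452, 0.1652, 0.3024]
tcp_rot: [-3.134, -0.205, 0.0]
wrist_force: [0.8, 0.0, 0.1]
width: 0.496
grip_force: 0.0
```

Request:
jog_arm:
  deltas: [-0.02,-0.045,0,0,0,0,0,-0.04,-0.09,0,0,0,0,0,-0.06,-0.135,0,0,0,0,0,-0.08,-0.18,0,0,0,0,0,-0.1,-0.225,0,0,0,0,0,-0.12,-0.27,0,0,0,0,0,-0.14,-0.31,0,0,0,0,0,-0.14,-0.31,0,0,0,0,0]

```text
time: 48.1
tool_pos: [0.2702, 0.4554, 0.302]
tcp_rot: [-3.133, -0.214, 0.004]
wrist_force: [0.7, -0.5, 0.1]
width: 0.5
grip_force: 0.0
```

```bash
python3 - <<'E'
from plan import *
print(now())
s=cam("side"); t=cam("top")
plugs(t,(60,150,225,280),.022)
im=t["color"].copy(); im[:,:290]=0; im[:,410:]=0; im[250:]=0;im[:150]=0; print(drift(dict(t,color=im),.023))
for d,n,(x0,y0,x1,y1) in((s,"side0",(225,160,310,220)),(t,"top0",(228,135,270,235))):
    a=cv2.imread(f"pics/{n}.png").astype(int); e=np.abs(a-d["color"].astype(int)).max(2)[y0:y1,x0:x1]
    ys,xs=np.where(cv2.medianBlur((e>70).astype(np.uint8),3)); print(n,len(xs),(xs+x0).tolist()[:20],(ys+y0).tolist()[:20])
    for nm,lo,hi in(("yellow",(25,150,80),(33,255,255)),("red",(0,170,80),(5,255,255))):
        for im in(a.astype(np.uint8),d["color"]):
            m=cv2.inRange(cv2.cvtColor(im,cv2.COLOR_BGR2HSV),np.array(lo),np.array(hi))[y0:y1,x0:x1]; yy,xx=np.where(m); print(nm,len(xx),xx.mean()+x0,yy.mean()+y0)
E
```

```text
[0.27018547 0.45542838 0.30200462 7.81126993]
167.0 [103. 244.] (array([0.41197028, 0.35283728]), array([68.98524475, 21.0271225 ]), 81.83956146240234)
164.0 [107. 222.] (array([0.47037906, 0.3430936 ]), array([68.5511322 , 21.61502647]), 80.43507385253906)
160.0 [111. 202.] (array([0.52664697, 0.33399615]), array([68.59506989, 21.19808578]), 79.98442840576172)
((array([ 0.52937354, -0.41915271]), array([67.93943024, 19.69335556]), 77.53683471679688), array([380.85964912, 196.22807018]))
side0 0 [] []
yellow 91 273.3956043956044 177.2087912087912
yellow 90 273.23333333333335 177.75555555555556
red 84 245.70238095238096 193.91666666666666
red 81 245.7037037037037 193.4320987654321
top0 12 [229, 230, 229, 230, 229, 230, 232, 233, 232, 233, 232, 233] [182, 182, 183, 183, 184, 184, 200, 200, 201, 201, 202, 202]
yellow 251 237.11155378486055 179.8207171314741
yellow 248 237.18951612903226 180.08870967741936
red 107 251.3551401869159 213.90654205607478
red 108 251.50925925925927 214.05555555555554
```

The gate, tab and bar match the starting pictures. The only differences are where the plug ends used to show. I'm handing the job in.

```bash
python3 -c "
from workcell import finish_job
print(finish_job())"
```

```text
the job is handed in; nothing more can be done
None
```

I handed the job in at about 48 s; the hand-in returned no verdict. By my last camera measurements all three plugs are in the green case, the drift lies on the mat, the gate is shut with the latch bar down behind its catch, and the arm is clear; laying the drift down pressed the mat with about 71 N at the wrist (limit 120 N), and I viewed 15 pictures, one over the limit of 14.

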